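Load the sample cups and hold the probe ready

ROBOT

A 6-joint arm with a two-finger parallel gripper is mounted at the origin on the work surface; the furniture and walls round the work are solid. World frame = base frame: x ahead of the robot, y to its left, z up, the work surface at z = 0. Lengths are in m, angles in rad, forces in N, time in s.
With the tool pointing down it reaches from about 0.425 to 0.95 m from the base axis. Payload 3.5 kg.
Tool frame: the origin (TCP) lies midway between the tips of the shut fingers; the grasp point (between the pads) lies 19 mm behind it; x points along the fingers, z is the direction in which the jaws open and shut, and the axes are right-handed (so a half turn about x gives the same grasp; the last joint's range is limited). The gripper opens to 85 mm and grips with 20 to 120 N. Pads are 22 mm wide; open, the fingers measure 114 mm over their backs; the gripper's body (76 mm by 85 mm) begins 54 mm behind the grasp point. The pads swing forward as they close: fully open they stand 13 mm farther back than shut.
Start: joints at [-1.413, 0.286, 1.577, -0, 1.279, -0.15], TCP at [0.205, -0.643, 0.231] pointing down, gripper open.
Joint ranges: [-2.77, 2.77], [-0.9, 2.22], [0.21, 2.48], [-1.53, 4.67], [0.24, 2.81], [-2.84, 2.84]. Speed limits (rad/s): [2.79, 2.79, 3.14, 3.14, 3.14, 3.14].

INTERFACE

Orientations are given as a unit quaternion [x, y, z, w].
In Python, from rig import monitor, cams, ticket, trace gives the robot as it stands.
- The arm moves only by the shell command python3 -m inch 'ROWS' [FORCE]. ROWS is JSON, a list of rows, each an object with "linear": the shift along the world's x, y, z in m, a list of three; "delta_rot": the turn, a rotation vector about the world's x, y, z in rad, a list of three; "jaw": the closure, from 0 (fully open) to 1 (shut). A call has 1 to 12 rows; each row is the pose to reach, as a shift and turn from the pose commanded when the call began; what a row does not reach only later rows make up. A row lasts 1/12 s, in which the tool goes at most 41.7 mm and 7.16 degrees, less where a joint would pass 70% of its speed; a pose out of reach is approached as far as the arm can. A call with a gripper value outside its range is refused whole. The fingers move at their own pace and stop on an object; FORCE is the grip in N (left out, the last holds). Time passes only in rows, so rows that repeat a pose let the fingers close. It gives the time, the measured TCP pose, the force and the opening at its end, in the units of the state.
- monitor.state(): the state, without advancing time (a new reading comes with each control period).
- cams.get_image(name): name is "scene" or "top" or "wrist"; returns the picture (384x512x3 uint8, red, green, blue); there is no depth.
- cams.calibration(name): a dict with "fovy" (degrees; the focal length in pixels is half the picture's height over the tangent of half this angle, whatever the lens; pixels are square), "cx", "cy" (the principal point, pixels), "rvec" (rotation vector, rad) and "tvec" (3), from world to camera coordinates, as OpenCV has them. Camera axes: x right, y down, z forward; pixel columns grow to the right and rows downward; lengths in m; the calibration is good to about 2 mm. A picture is of the moment at which its call begins: read the wrist's pose just before it. calibration takes no time and is no camera call; for the wrist camera it gives the pose at the moment of the call.
- ticket.hand_in(): hands the job in, once; it reports no verdict.
Trained networks look in the newest picture that a camera, given by its name, has taken for a name from the list of things; names that differ only in an ending like _2 or _b are one class to them, and where a whole thing is asked for, a point or a joint stands for the part that bears it (a point fixed in the world has none). Each returns a list of dicts, best first, with "score" (0 to 1); they miss things now and then, are a little off and sometimes report something else, mostly with a low value. They report only what shows in the picture. A call takes as long as a camera call. They do not tell look-alikes from the thing itself.
- trace(camera, thing): "pixels" (384x512 bool, what is visible of it) and "bbox" ([left, top, right, bottom] in pixels, round what is visible of it).
The state is a dict: "time": time; "q": joint angles; "qd": joint speeds; "tau": joint torques, N m; "eef_pos": TCP position; "tool_rot": TCP orientation; "contact_force": force on the tool from outside, world axes, zero at the start; "wrist_torque": the same for the moment, N m; "opening": opening from 0.0 (shut) to 1.0 (fully open).
Only numpy, scipy, OpenCV 4.12 (cv2) and the standard library are available. Lean on these libraries where they do the work, as an engineer would, in place of code of your own. Each camera call takes 0.05 s, during which the arm holds its last target.

TASK

Get the sample check ready: stand the tall and the short steel cup upright in the divided crate, each in an empty cell of its own, and let go of them. Then draw the probe thermometer out of its slanting stand, turn it plumb with the probe pointing straight down, and lower the probe into the tall cup so that its tip hangs well below the rim, near the middle of the cup, touching neither the wall nor the bottom. The program finishes while the gripper is still holding the thermometer there; leave the mill that already stands in the crate alone.

Things in the scene. Friction and masses are not known exactly. Their poses are not given: they have to be found in the camera images.
- tall_cup: The taller of two open steel cups, loose, on the table at the start: 72 mm high, 60 mm across the rim, tapering to 46 mm across the bottom; bottom 2 mm thick, thin wall (about 48 mm clear inside at half height). Origin at the centre of its underside, z up along its axis. 0.09 kg.
- short_cup: The shorter open steel cup, loose, standing on the table at the start: 50 mm high, 56 mm across the rim, tapering to 42 mm across the bottom. Origin at the centre of its underside, z up along its axis. 0.09 kg.
- crate: White open-topped square crate, fixed, 190 x 190 mm outside, a cross of walls dividing it into 2 x 2 cells about 87 x 87 mm inside; walls 5 mm thick, rim up to 32 mm above the table, floor 5 mm thick. Origin at the centre of its underside, z up, walls along its x and y. One cell holds the mill; the other three are empty.
- cell_0 (a point): Centre of the floor (top face, 5 mm above the table) of the crate's cell at crate -x, -y (nearest the robot, right); empty at the start.
- cell_1 (a point): The same for the cell at crate -x, +y (near, left); empty at the start.
- cell_2 (a point): The same for the cell at crate +x, -y (far, right); empty at the start.
- cell_3 (a point): The same for the cell at crate +x, +y (far, left); the mill stands in this one.
- mill: Loose pepper mill, 44 mm across and 90 mm high, standing in the crate's far left cell; to be left alone. Origin at the centre of its underside.
- thermometer: Probe thermometer, loose, 60 g, 198 mm long. Along its +y: thin probe (3.8 mm across) from y = -99 mm (tip) to +14, then a flat body to +99. Body 26 mm wide along x (-13 to 13), 16 mm thick along z (0 to 16); probe axis at x = 0, z = 8 mm. Starts in the stand probe down, leaning 35 degrees, top to the stand's -x; the body's upper 67 mm stand free to be gripped across the width (the stand's y).
- probe_tip (a point): The tip of the thermometer's probe (on the thermometer at x = 0, y = -99 mm, z = 8 mm).
- stand: Steel thermometer stand, fixed: base plate 130 x 86 mm, two cheeks and a block about 125 mm high slanting 35 degrees to the stand's -x. Its pocket, 29 x 19 mm and 18 mm deep, takes the body's lower end (1.5 mm play each side); the probe passes through a 13 mm hole below. Origin on the table, z up. To clear, draw the thermometer 140 mm along its slanting length, up and to -x (the robot's left).
- seat (a point): Centre of the pocket's floor in the stand, 112 mm above the table, where the end of the thermometer's body rests; the pocket's axis runs from here at 35 degrees from vertical towards the stand's -x.
Mind the look-alikes: they are no part of the job. Leave any turquoise look-alike of the short_cup alone.

How it is judged:
On the way, in this order (a step that is already met when the one before it is completed fails the run):
1. both cups stand upright on the floor of the crate, each in its own cell, let go, with the thermometer still in its stand ((horizontal distance between tall_cup and cell_0 below 0.03 m or horizontal distance between tall_cup and cell_1 below 0.03 m or horizontal distance between tall_cup and cell_2 below 0.03 m or horizontal distance between tall_cup and cell_3 below 0.03 m) and z of each of tall_cup, short_cup in the frame of crate below 0.01 m and angle between each of tall_cup, short_cup's own z axis and vertical below 0.1 rad and linear speed of each of tall_cup, short_cup below 0.03 m/s and (horizontal distance between short_cup and cell_0 below 0.03 m or horizontal distance between short_cup and cell_1 below 0.03 m or horizontal distance between short_cup and cell_2 below 0.03 m or horizontal distance between short_cup and cell_3 below 0.03 m) and contact force between the fingers and tall_cup below 0.1 N and contact force between the fingers and short_cup below 0.1 N and distance of thermometer from where it was at the start of the episode below 0.03 m), for 0.2 s.
2. the thermometer is drawn clear out of the stand, held by the fingers (distance between probe_tip and seat above 0.02 m and distance of thermometer from where it was at the start of the episode above 0.1 m and contact force between the fingers and thermometer above 1 N and contact force between thermometer and stand below 0.05 N), for 0.1 s.
At the end, for the whole second after the job is handed in: Both cups upright (0.10 rad), at rest on the crate floor, each within 30 mm of its cell centre; mill upright within 25 mm of its start; thermometer held still, within 0.14 rad of plumb, tip within 20 mm of the tall cup's axis, 6 to 64 mm above its underside, touching only the gripper ((horizontal distance between tall_cup and cell_0 below 0.03 m or horizontal distance between tall_cup and cell_1 below 0.03 m or horizontal distance between tall_cup and cell_2 below 0.03 m or horizontal distance between tall_cup and cell_3 below 0.03 m) and z of each of tall_cup, short_cup in the frame of crate below 0.01 m and angle between each of tall_cup, short_cup, mill's own z axis and vertical below 0.1 rad and linear speed of each of tall_cup, short_cup below 0.03 m/s and (horizontal distance between short_cup and cell_0 below 0.03 m or horizontal distance between short_cup and cell_1 below 0.03 m or horizontal distance between short_cup and cell_2 below 0.03 m or horizontal distance between short_cup and cell_3 below 0.03 m) and distance of mill from where it was at the start of the episode below 0.025 m and contact force between thermometer and tall_cup below 0.05 N and contact force between thermometer and short_cup below 0.05 N and contact force between thermometer and mill below 0.05 N and contact force between thermometer and crate below 0.05 N and contact force between thermometer and stand below 0.05 N and contact force between the fingers and thermometer above 1 N and angle between the y axis of thermometer and the z axis of crate, either way round below 0.14 rad and height (world z) of thermometer above 0.09 m and horizontal distance between probe_tip and tall_cup below 0.02 m and z of probe_tip in the frame of tall_cup between 0.006 and 0.064 m and linear speed of thermometer below 0.02 m/s and angular speed of thermometer below 0.15 rad/s); the arm keeps its last pose, push and grip.
It fails at once if the mill in the crate is knocked over or shoved (angle between mill's own z axis and vertical above 0.35 rad or distance of mill from where it was at the start of the episode above 0.04 m).
It fails at once if the thermometer is dropped on the table (height (world z) of thermometer below 0.045 m).
It also fails if it takes over 61 s, if anything falls off the work surface, if the arm or the gripper's body presses on something with over 40 N, if the wrist force passes 120 N, or if a joint passes its speed limit or range.

## Working session

There is one attempt and no reset: what is moved stays moved. The work goes in short steps, Python scripts to look and compute and a shell command to move; the robot and the scene stay as the last step left them, time stands still between calls to the robot, and variables do not carry over. Pictures are saved under pics/ and viewed, and the job is handed in when it is done.

```bash
ls; mkdir -p pics; cat > h.py <<'E'
import numpy as np, cv2
from scipy.spatial.transform import Rotation as R
from rig import monitor, cams, ticket, trace
def cal(n):
    c=cams.calibration(n); f=192/np.tan(np.radians(c['fovy'])/2)
    K=np.array([[f,0,c['cx']],[0,f,c['cy']],[0,0,1]]);
    return K,np.array(c['rvec'],float).ravel(),np.array(c['tvec'],float).ravel()
def proj(n,P,c=None):
    K,r,t=c or cal(n); return cv2.projectPoints(np.array(P,float).reshape(-1,3),r,t,K,None)[0].reshape(-1,2)
def ray(n,uv,z,c=None):
    K,r,t=c or cal(n); Rm=cv2.Rodrigues(r)[0]; o=-Rm.T@t
    d=Rm.T@np.linalg.inv(K)@np.array([uv[0],uv[1],1.]); return o+d*(z-o[2])/d[2]
def save(n,name,s=1.5):
    im=cams.get_image(n); cv2.imwrite('pics/'+name,cv2.resize(im[:,:,::-1],None,fx=s,fy=s,interpolation=cv2.INTER_CUBIC)); return im
E
python3 - <<'E'
from h import *
print(monitor.state())
for n in ['scene','top','wrist']:
    save(n,n+'0.png'); print(n,cams.calibration(n))
    for th in ['tall_cup','short_cup','crate','mill','thermometer','stand']:
        try:
            for d in trace(n,th)[:3]: print(n,th,round(d['score'],2),d['bbox'],int(d['pixels'].sum()))
        except Exception as e: print(th,e)
print(monitor.state()['time'])
E
```

```text
pics
{'time': 0.0, 'q': array([-1.41300556e+00,  2.87193644e-01,  1.57815091e+00,  1.38949940e-05,
        1.27860836e+00, -1.49996802e-01]), 'qd': array([ 0.0009119 , -0.00216989,  0.00131671,  0.00018979,  0.00039972,
        0.00275081]), 'tau': array([-5.69679269e-04, -4.05983663e+01, -2.92623997e+01, -1.25498154e-04,
        5.87321527e-03,  2.49555214e-06]), 'eef_pos': array([ 0.20442242, -0.64262176,  0.22994265]), 'tool_rot': array([ 0.41803928,  0.57132219, -0.41685708,  0.57014409]), 'contact_force': array([-0.56629261,  0.12693862,  0.51560066]), 'wrist_torque': array([-0.01736858,  0.00652509, -0.01846896]), 'opening': 0.9999720143321555}
scene {'fovy': 48.554680422755645, 'cx': 250.69162115706717, 'cy': 188.22212485338306, 'rvec': array([ 1.2511617 , -2.3371849 ,  0.90400293]), 'tvec': array([0.2269526 , 0.42912219, 1.06560778])}
scene tall_cup 0.84 [251.3, 205.7, 276.1, 232.6] 409
scene short_cup 0.68 [245.1, 184.0, 259.9, 203.2] 286
scene short_cup 0.56 [264.3, 170.5, 286.8, 187.8] 260
scene short_cup 0.53 [280.4, 187.2, 287.7, 202.9] 64
scene crate 0.75 [142.7, 213.9,
[... 390 characters left out ...]
17010501, -2.21617125,  0.06224651]), 'tvec': array([-0.0697284 ,  0.52350196,  1.44113424])}
top tall_cup 0.62 [240.1, 213.4, 260.4, 234.1] 323
top short_cup 0.84 [254.3, 171.1, 272.4, 191.3] 274
top short_cup 0.81 [286.1, 171.2, 308.7, 187.0] 281
top short_cup 0.74 [280.0, 200.5, 301.9, 221.3] 294
top crate 0.95 [133.9, 174.7, 205.0, 240.7] 4012
top mill 0.57 [143.6, 188.4, 159.7, 199.5] 200
top thermometer 0.6 [324.4, 189.6, 343.1, 204.9] 179
top stand 0.7 [318.1, 188.4, 367.5, 226.7] 974
wrist {'fovy': 59.376435772910995, 'cx': 254.53163157812526, 'cy': 190.45810895198878, 'rvec': array([-2.30964182,  1.69137937,  0.28213642]), 'tvec': array([-0.67450369, -0.03947532,  0.38235937])}
1.05
```

View pics/scene0.png

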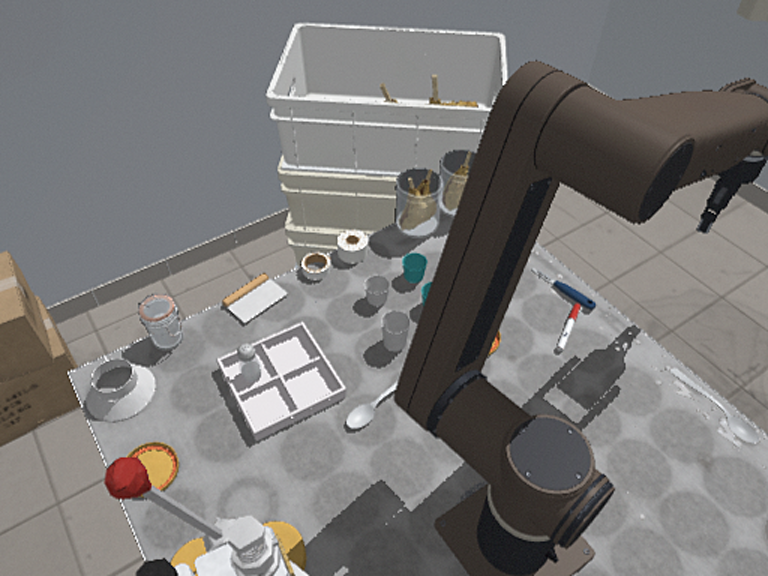

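View pics/top0.png

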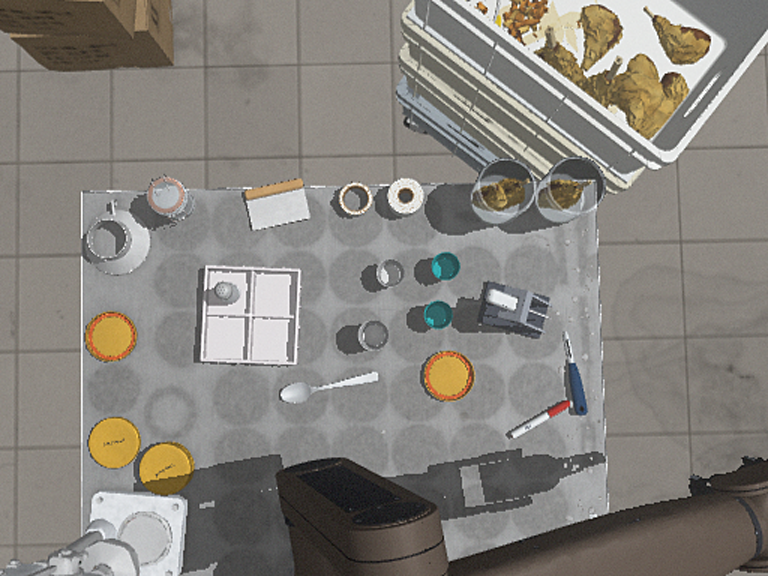

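View pics/wrist0.png

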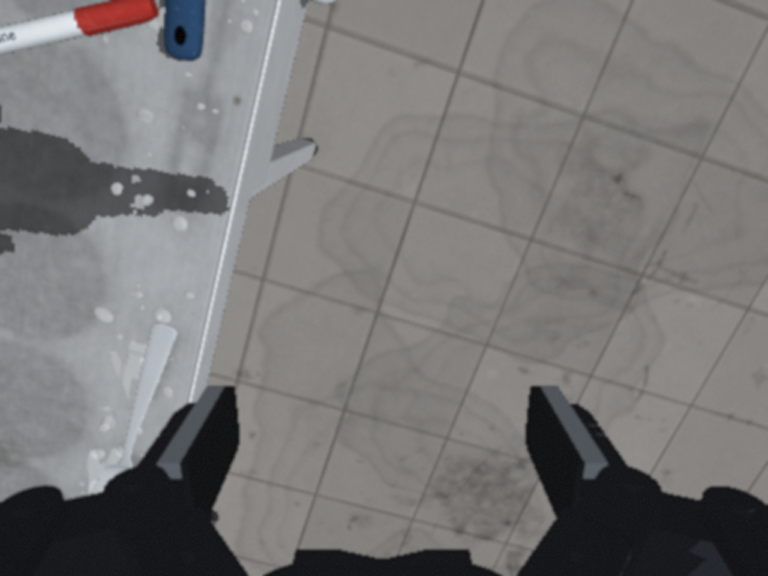

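The top view shows the crate at about (167,210) in original pixels. The tall steel cup is at (250,224) and the short steel cup at (263,181). The turquoise cups are at (297,178) and (291,210), and the stand is at (343,207) with the thermometer's top at (333,197).

```bash
python3 - <<'E'
from h import *
a=cams.get_image('top'); b=cams.get_image('scene'); np.savez('im0.npz',top=a,scene=b)
A=a[150:250,120:375]; B=b[160:300,140:300]
cv2.imwrite('pics/topc.png',cv2.resize(A[:,:,::-1],None,fx=3.1,fy=3.1,interpolation=cv2.INTER_CUBIC))
cv2.imwrite('pics/scenec.png',cv2.resize(B[:,:,::-1],None,fx=4.2,fy=4.2,interpolation=cv2.INTER_CUBIC))
for n,th,z in [('top','tall_cup',.036),('top','short_cup',.025),('scene','tall_cup',.036),('scene','short_cup',.025),('top','crate',.032),('top','mill',.09),('scene','mill',.045),('top','stand',.06),('top','thermometer',.14)]:
    for d in trace(n,th)[:3]:
        l,t,r,bb=d['bbox']; print(n,th,round(d['score'],2),np.round(d['bbox']),ray(n,((l+r)/2,(t+bb)/2),z).round(4))
E
```

```text
top tall_cup 0.72 [241. 212. 259. 235.] [ 0.4413 -0.0753  0.036 ]
top short_cup 0.82 [250. 173. 270. 192.] [ 0.562  -0.1066  0.025 ]
top short_cup 0.78 [283. 198. 303. 220.] [ 0.4804 -0.2035  0.025 ]
top short_cup 0.62 [289. 169. 309. 187.] [ 0.5735 -0.2235  0.025 ]
scene tall_cup 0.65 [252. 207. 275. 232.] [ 0.4503 -0.0763  0.036 ]
scene tall_cup 0.33 [144. 215. 230. 293.] [0.468  0.1823 0.036 ]
scene short_cup 0.61 [270. 171. 284. 188.] [ 0.5719 -0.2155  0.025 ]
scene short_cup 0.52 [245. 184. 260. 204.] [ 0.5641 -0.111   0.025 ]
scene short_cup 0.42 [278. 190. 286. 203.] [ 0.5013 -0.186   0.025 ]
top crate 0.72 [130. 176. 204. 241.] [0.49   0.1711 0.032 ]
top mill 0.52 [146. 187. 158. 199.] [0.533  0.2033 0.09  ]
top stand 0.81 [320. 187. 366. 229.] [ 0.4796 -0.3469  0.06  ]
top thermometer 0.72 [325. 189. 343. 206.] [ 0.5063 -0.3074  0.14  ]
```

View pics/topc.png

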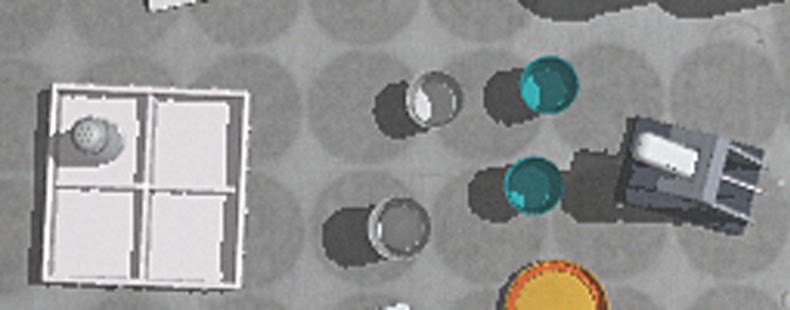

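View pics/scenec.png

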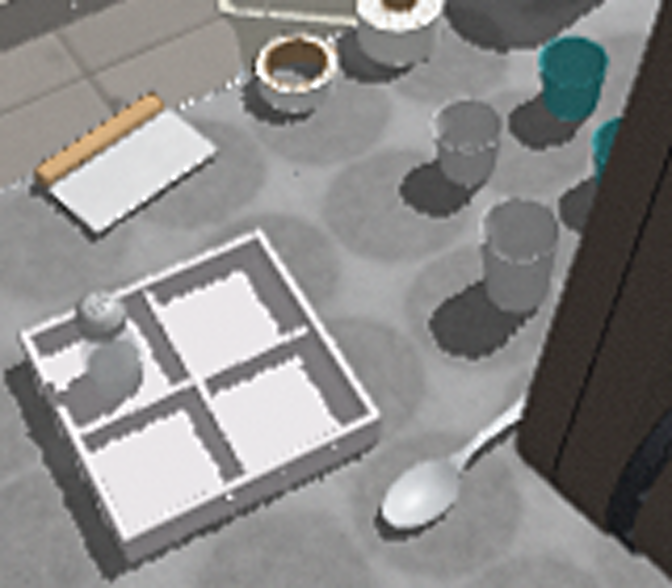

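```bash
cat >> h.py <<'E'
def circ(x,y,z,r,n=40):
    a=np.linspace(0,2*np.pi,n); return np.c_[x+r*np.cos(a),y+r*np.sin(a),0*a+z]
def crop(im,x0,y0,x1,y1,s,name,polys):
    A=cv2.resize(im[y0:y1,x0:x1,::-1],None,fx=s,fy=s,interpolation=cv2.INTER_CUBIC)
    for p,c in polys:
        q=((p-[x0,y0]+.5)*s-.5).round().astype(np.int32); cv2.polylines(A,[q.reshape(-1,1,2)],False,c,1)
    cv2.imwrite('pics/'+name,A)
def cup(n,x,y,h,rt,rb,c=None,z=0): return [(proj(n,circ(x,y,z+h,rt),c),(0,0,255)),(proj(n,circ(x,y,z,rb),c),(0,255,255))]
E
python3 - <<'E'
from h import *
I=np.load('im0.npz')
t=ray('top',(249,223.2),.072); s=ray('top',(260,181.9),.05); print(t,s)
C=np.array([ray('top',p,.032) for p in [(137.4,177.7),(200,180),(197.7,242.9),(134.2,240.6)]]); cc=C.mean(0)
print(C.round(4),cc, [np.linalg.norm(C[i]-C[i-1]).round(4) for i in range(4)])
e=(C[0]-C[3])+(C[1]-C[2]); yaw=np.arctan2(e[1],e[0]); print('yaw',yaw)
np.save('crate.npy',[cc[0],cc[1],yaw])
def cr(n):
    out=[]
    for h in [.095,.0025]:
      for z in [.032]:
        P=np.array([[h,h],[h,-h],[-h,-h],[-h,h],[h,h]])@np.array([[np.cos(yaw),np.sin(yaw)],[-np.sin(yaw),np.cos(yaw)]])+cc[:2]
        out.append((proj(n,np.c_[P,P[:,0]*0+z]),(255,0,0)))
    return out
for n,b,sc in [('top',(120,150,320,250),4),('scene',(140,160,300,300),4)]:
    crop(I[n],*b,sc,'ov_%s.png'%n,cup(n,*t[:2],.072,.03,.023)+cup(n,*s[:2],.05,.028,.021)+cr(n))
print(R.from_quat(monitor.state()['tool_rot']).as_matrix().round(3))
E
```

```text
[ 0.44123378 -0.07164356  0.072     ] [ 0.56196561 -0.10642617  0.05      ]
[[0.5838 0.2586 0.032 ]
 [0.573  0.072  0.032 ]
 [0.3862 0.0816 0.032 ]
 [0.397  0.2696 0.032 ]] [0.48497372 0.17045783 0.032     ] [np.float64(0.1871), np.float64(0.1869), np.float64(0.187), np.float64(0.1882)]
yaw -0.05493709896633939
[[-0.     0.953  0.303]
 [ 0.     0.303 -0.953]
 [-1.     0.    -0.   ]]
```

View pics/ov_top.png

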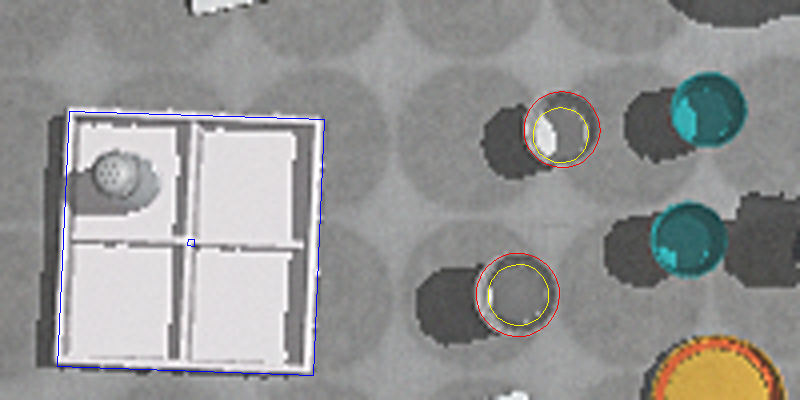

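View pics/ov_scene.png

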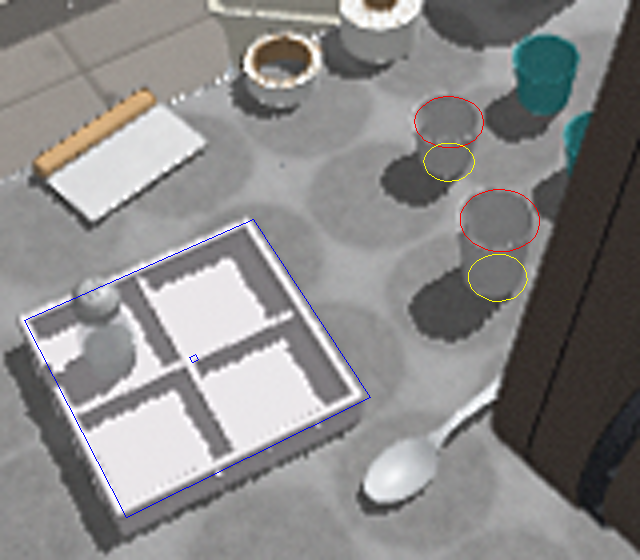

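The overlays agree with the picture: both cups stand upright and the crate measures about 188 mm square. Next I'll move to a closer look with the wrist camera.

```bash
python3 - <<'E'
from h import *
K,r,t=cal('wrist'); Rm=cv2.Rodrigues(r)[0]; s=monitor.state(); T=R.from_quat(s['tool_rot']).as_matrix()
print('cam in tool',T.T@(-Rm.T@t-s['eef_pos']),'view dir in tool',(T.T@Rm.T).round(3))
E
python3 -m inch '[{"linear":[0.27,0.47,0.05],"delta_rot":[0,0,1.2],"jaw":0},{"linear":[0.27,0.47,0.05],"delta_rot":[0,0,1.2],"jaw":0},{"linear":[0.27,0.47,0.05],"delta_rot":[0,0,1.2],"jaw":0},{"linear":[0.27,0.47,0.05],"delta_rot":[0,0,1.2],"jaw":0},{"linear":[0.27,0.47,0.05],"delta_rot":[0,0,1.2],"jaw":0},{"linear":[0.27,0.47,0.05],"delta_rot":[0,0,1.2],"jaw":0},{"linear":[0.27,0.47,0.05],"delta_rot":[0,0,1.2],"jaw":0},{"linear":[0.27,0.47,0.05],"delta_rot":[0,0,1.2],"jaw":0},{"linear":[0.27,0.47,0.05],"delta_rot":[0,0,1.2],"jaw":0},{"linear":[0.27,0.47,0.05],"delta_rot":[0,0,1.2],"jaw":0},{"linear":[0.27,0.47,0.05],"delta_rot":[0,0,1.2],"jaw":0},{"linear":[0.27,0.47,0.05],"delta_rot":[0,0,1.2],"jaw":0}]' 40
```

```text
cam in tool [-1.42692223e-01  8.54599486e-02 -9.20458202e-05] view dir in tool [[ 0.001 -0.324  0.946]
 [-0.001 -0.946 -0.324]
 [ 1.    -0.001 -0.001]]
time: 2.6
eef_pos: [0.4531, -0.2096, 0.2779]
tool_rot: [0.022, 0.706, -0.023, 0.707]
contact_force: [0.1, -0.6, -0.4]
opening: 1.0
```

```bash
python3 - <<'E'
from h import *
s=monitor.state(); print(s['eef_pos'])
c=cal('wrist'); im=cams.get_image('wrist'); np.savez('w1.npz',im=im)
for n,p in dict(tall=(.4412,-.0716,.036),short=(.562,-.1064,.025)).items(): print(n,proj('wrist',p,c))
crop(im,0,0,512,384,1.5,'w1.png',cup('wrist',.4412,-.0716,.072,.03,.023,c)+cup('wrist',.562,-.1064,.05,.028,.021,c))
E
```

```text
[ 0.45312847 -0.2096267   0.27786649]
tall [[232.55004044  21.36539384]]
short [[346.68646806  50.40627772]]
```

View pics/w1.png

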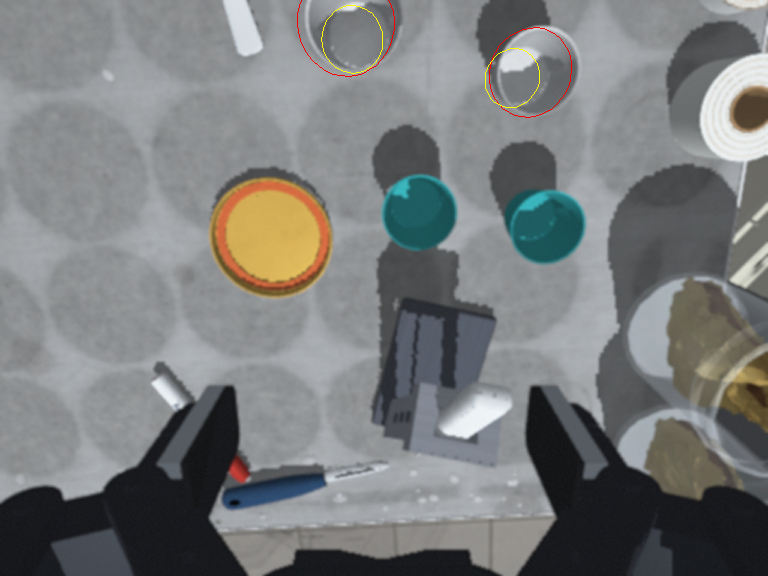

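The wrist view puts both cups about 5 mm further in +x than I drew them. I'll hover over the tall cup and check again.

```bash
python3 -m inch '[{"linear":[-0.008,0.05,-0.03],"delta_rot":[0,0,0],"jaw":0},{"linear":[-0.008,0.09,-0.05],"delta_rot":[0,0,0],"jaw":0},{"linear":[-0.008,0.12,-0.08],"delta_rot":[0,0,0],"jaw":0},{"linear":[-0.008,0.133,-0.105],"delta_rot":[0,0,0],"jaw":0},{"linear":[-0.008,0.133,-0.12],"delta_rot":[0,0,0],"jaw":0},{"linear":[-0.008,0.133,-0.12],"delta_rot":[0,0,0],"jaw":0}]'
python3 - <<'E'
from h import *
s=monitor.state(); print(s['eef_pos'])
c=cal('wrist'); im=cams.get_image('wrist'); np.savez('w2.npz',im=im)
for th in ['tall_cup','short_cup']:
    for d in trace('wrist',th)[:3]: print(th,d['score'],np.round(d['bbox']))
crop(im,0,0,512,384,1.5,'w2.png',cup('wrist',.446,-.0716,.072,.03,.023,c)+cup('wrist',.566,-.1064,.05,.028,.021,c))
E
```

```text
time: 3.15
eef_pos: [0.441, -0.0758, 0.1523]
tool_rot: [0.022, 0.71, -0.02, 0.704]
contact_force: [-0.9, -0.2, 0.4]
opening: 1.002
[ 0.4410161  -0.07577696  0.15233172]
tall_cup 0.93 [215. 143. 304. 235.]
short_cup 0.78 [400. 279. 450. 328.]
short_cup 0.69 [370. 175. 453. 252.]
short_cup 0.64 [280. 268. 343. 345.]
```

View pics/w2.png

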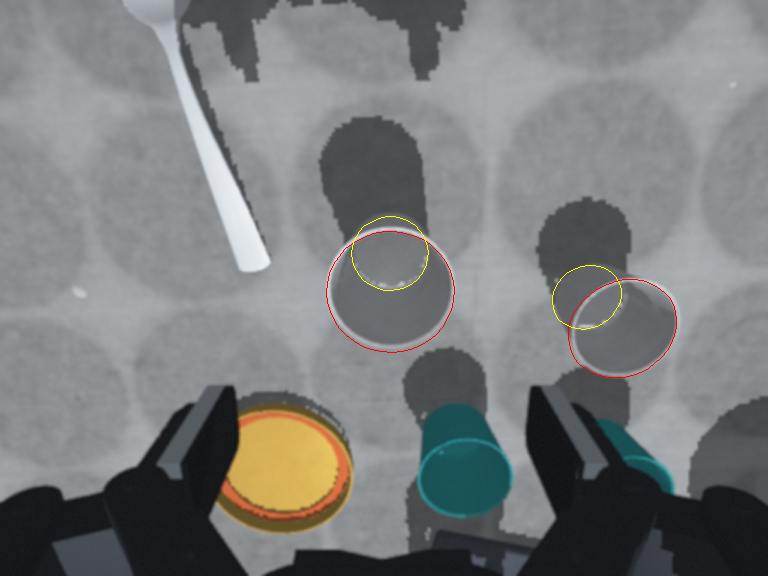

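```bash
python3 -m inch '[{"linear":[0.005,0.004,-0.03],"delta_rot":[0,0,0],"jaw":0},{"linear":[0.005,0.004,-0.06],"delta_rot":[0,0,0],"jaw":0},{"linear":[0.005,0.004,-0.08],"delta_rot":[0,0,0],"jaw":0},{"linear":[0.005,0.004,-0.08],"delta_rot":[0,0,0],"jaw":0},{"linear":[0.005,0.004,-0.08],"delta_rot":[0,0,0],"jaw":0}]'
python3 -c "
from h import *
s=monitor.state();print(s['eef_pos'],R.from_quat(s['tool_rot']).as_matrix().round(3))"
```

```text
time: 3.72
eef_pos: [0.4504, -0.0757, 0.0784]
tool_rot: [0.023, 0.706, -0.023, 0.707]
contact_force: [-0.5, -0.5, 0.1]
opening: 0.995
[ 0.45039826 -0.07572839  0.07838506] [[ 0.001  0.064  0.998]
 [-0.     0.998 -0.064]
 [-1.    -0.     0.001]]
```

```bash
python3 -m inch '[{"linear":[-0.0045,0.004,-0.02],"delta_rot":[0,0,0],"jaw":0},{"linear":[-0.0045,0.004,-0.038],"delta_rot":[0,0,0],"jaw":0},{"linear":[-0.0045,0.004,-0.038],"delta_rot":[0,0,0],"jaw":0.3},{"linear":[-0.0045,0.004,-0.038],"delta_rot":[0,0,0],"jaw":1},{"linear":[-0.0045,0.004,-0.038],"delta_rot":[0,0,0],"jaw":1},{"linear":[-0.0045,0.004,-0.038],"delta_rot":[0,0,0],"jaw":1},{"linear":[-0.0045,0.004,-0.038],"delta_rot":[0,0,0],"jaw":1},{"linear":[-0.0045,0.004,-0.038],"delta_rot":[0,0,0],"jaw":1},{"linear":[-0.0045,0.004,-0.038],"delta_rot":[0,0,0],"jaw":1}]' 30
python3 - <<'E'
from h import *
save('wrist','w3.png')
E
```

```text
time: 4.47
eef_pos: [0.4469, -0.0714, 0.0417]
tool_rot: [0.022, 0.705, -0.023, 0.708]
contact_force: [-1.5, 0.1, 5.6]
opening: 0.679
```

View pics/w3.png

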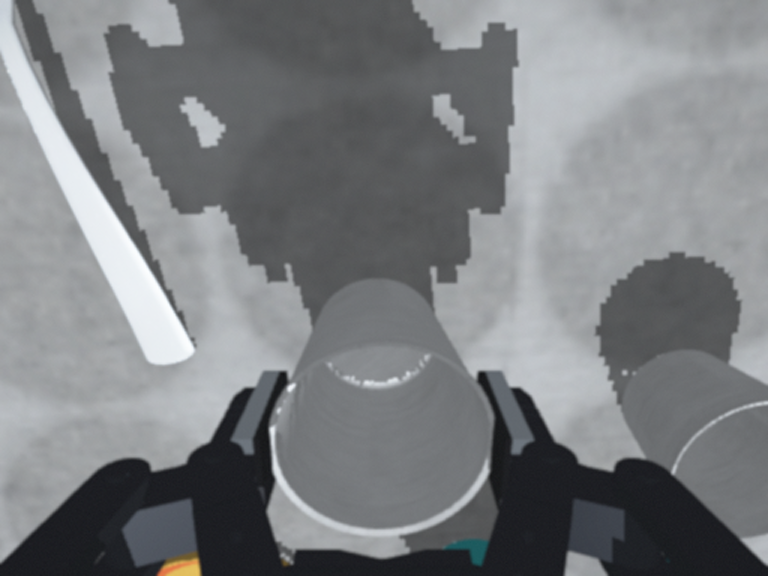

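The tall cup is gripped: the opening corresponds to about 58 mm and the rim sits centred between the pads. I'll lift it and carry it toward the far right cell.

```bash
python3 -m inch '[{"linear":[0,0,0.03],"delta_rot":[0,0,0],"jaw":1},{"linear":[0,0,0.07],"delta_rot":[0,0,0],"jaw":1},{"linear":[0.01,0.02,0.10],"delta_rot":[0,0,0],"jaw":1},{"linear":[0.03,0.05,0.12],"delta_rot":[0,0,0],"jaw":1},{"linear":[0.05,0.08,0.12],"delta_rot":[0,0,0],"jaw":1},{"linear":[0.07,0.11,0.12],"delta_rot":[0,0,0],"jaw":1},{"linear":[0.084,0.13,0.12],"delta_rot":[0,0,0],"jaw":1},{"linear":[0.084,0.13,0.12],"delta_rot":[0,0,0],"jaw":1},{"linear":[0.084,0.13,0.12],"delta_rot":[0,0,0],"jaw":1}]'
python3 - <<'E'
from h import *
s=monitor.state(); print(s['eef_pos'],s['opening'])
c=cal('wrist'); im=cams.get_image('wrist'); np.savez('w4.npz',im=im)
cx,cy,yaw=np.load('crate.npy'); cx+=.005
Q=np.array([[np.cos(yaw),np.sin(yaw)],[-np.sin(yaw),np.cos(yaw)]]);po=[]
for P in [[[1,1],[1,-1],[-1,-1],[-1,1],[1,1]]]:
    P=np.array(P)*.095@Q+[cx,cy]; po.append((proj('wrist',np.c_[P,P[:,0]*0+.032],c),(255,0,0)))
for x,y in [(1,1),(1,-1),(-1,1),(-1,-1)]:
    p=np.array([[x,y]])*.046@Q+[cx,cy]; print(x,y,p.round(4)); po.append((proj('wrist',circ(*p[0],.005,.004),c),(0,0,255)))
crop(im,0,0,512,384,1.5,'w4.png',po)
for d in trace('wrist','mill')[:2]: print(d['score'],d['bbox'])
E
```

```text
time: 5.27
eef_pos: [0.5295, 0.0604, 0.1598]
tool_rot: [0.021, 0.707, -0.021, 0.707]
contact_force: [-0.5, -0.1, -1.7]
opening: 0.674
[0.52952696 0.06044151 0.15975765] 0.6741840259483037
1 1 [[0.5384 0.2139]]
1 -1 [[0.5334 0.122 ]]
-1 1 [[0.4466 0.2189]]
-1 -1 [[0.4415 0.1271]]
0.5 [234.6, 0.0, 264.2, 4.1]
```

View pics/w4.png

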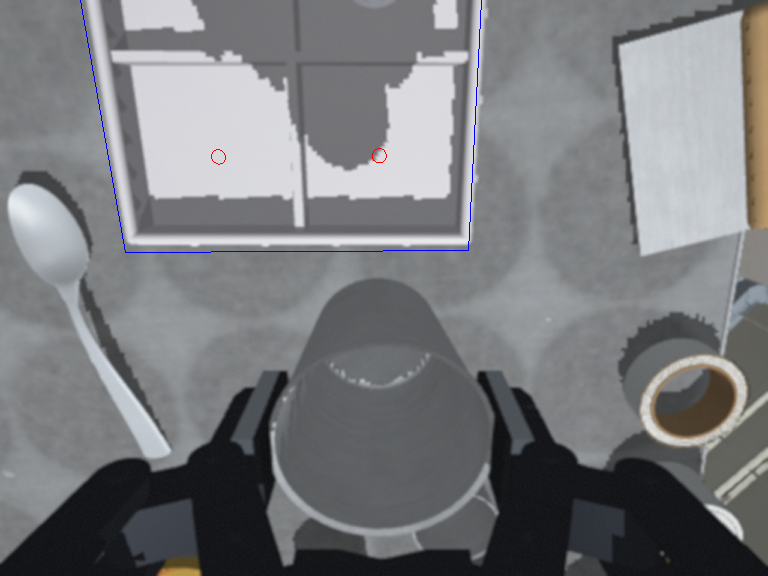

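The crate overlay is off by about +4 mm in y and +1.5 mm in x, so I'm taking cell_2 as about (0.535, 0.126). Now I'll lower the cup into it.

```bash
python3 -m inch '[{"linear":[0.005,0.035,0],"delta_rot":[0,0,0],"jaw":1},{"linear":[0.005,0.065,-0.01],"delta_rot":[0,0,0],"jaw":1},{"linear":[0.005,0.065,-0.04],"delta_rot":[0,0,0],"jaw":1},{"linear":[0.005,0.065,-0.07],"delta_rot":[0,0,0],"jaw":1},{"linear":[0.005,0.065,-0.09],"delta_rot":[0,0,0],"jaw":1},{"linear":[0.005,0.065,-0.105],"delta_rot":[0,0,0],"jaw":1},{"linear":[0.005,0.065,-0.109],"delta_rot":[0,0,0],"jaw":1},{"linear":[0.005,0.065,-0.109],"delta_rot":[0,0,0],"jaw":1},{"linear":[0.005,0.065,-0.109],"delta_rot":[0,0,0],"jaw":1}]'
```

```text
time: 6.12
eef_pos: [0.5346, 0.1238, 0.0511]
tool_rot: [0.023, 0.706, -0.023, 0.707]
contact_force: [0.2, 0.0, -0.8]
opening: 0.68
```

```bash
python3 -m inch '[{"linear":[0,0.002,-0.002],"delta_rot":[0,0,0],"jaw":1},{"linear":[0,0.002,-0.004],"delta_rot":[0,0,0],"jaw":1},{"linear":[0,0.002,-0.004],"delta_rot":[0,0,0],"jaw":1}]'
python3 - <<'E'
from h import *
save('wrist','w5.png')
E
```

```text
time: 6.37
eef_pos: [0.5345, 0.1265, 0.047]
tool_rot: [0.022, 0.706, -0.022, 0.707]
contact_force: [-0.0, 0.3, -1.2]
opening: 0.674
```

View pics/w5.png

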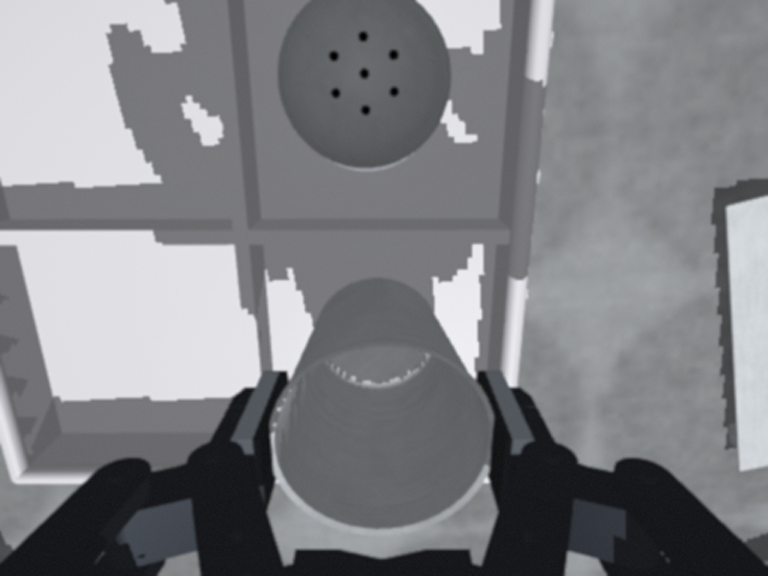

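```bash
python3 -m inch '[{"linear":[0,0,-0.001],"delta_rot":[0,0,0],"jaw":1},{"linear":[0,0,-0.001],"delta_rot":[0,0,0],"jaw":0},{"linear":[0,0,-0.001],"delta_rot":[0,0,0],"jaw":0},{"linear":[0,0,-0.001],"delta_rot":[0,0,0],"jaw":0},{"linear":[0,0,-0.001],"delta_rot":[0,0,0],"jaw":0},{"linear":[0,0,0.03],"delta_rot":[0,0,0],"jaw":0},{"linear":[0,0,0.07],"delta_rot":[0,0,0],"jaw":0},{"linear":[0,0,0.10],"delta_rot":[0,0,0],"jaw":0},{"linear":[0,-0.01,0.13],"delta_rot":[0,0,0],"jaw":0},{"linear":[0,-0.03,0.13],"delta_rot":[0,0,0],"jaw":0},{"linear":[0,-0.03,0.13],"delta_rot":[0,0,0],"jaw":0}]'
python3 - <<'E'
from h import *
s=monitor.state(); print(s['eef_pos'],s['opening'])
c=cal('wrist'); im=cams.get_image('wrist'); np.savez('w6.npz',im=im)
cx,cy,yaw=np.load('crate.npy'); cx+=.0065; cy+=.004
Q=np.array([[np.cos(yaw),np.sin(yaw)],[-np.sin(yaw),np.cos(yaw)]]);po=[]
P=np.array([[1,1],[1,-1],[-1,-1],[-1,1],[1,1]])*.095@Q+[cx,cy]; po.append((proj('wrist',np.c_[P,P[:,0]*0+.032],c),(255,0,0)))
P=np.array([[1,0],[-1,0],[0,0],[0,1],[0,-1]])*.095@Q+[cx,cy]; po.append((proj('wrist',np.c_[P,P[:,0]*0+.032],c),(255,0,0)))
for x,y in [(1,1),(1,-1),(-1,1),(-1,-1)]:
    p=np.array([[x,y]])*.046@Q+[cx,cy]; print(x,y,p.round(4)); po.append((proj('wrist',circ(*p[0],.005,.004),c),(0,0,255)))
crop(im,0,0,512,384,1.5,'w6.png',po+cup('wrist',.5345,.1265,.072,.03,.023,c,.005))
E
```

```text
time: 7.33
eef_pos: [0.5358, 0.0947, 0.1793]
tool_rot: [0.022, 0.705, -0.023, 0.709]
contact_force: [0.2, -0.3, -0.6]
opening: 1.001
[0.53580044 0.0946654  0.1792917 ] 1.001183992701089
1 1 [[0.5399 0.2179]]
1 -1 [[0.5349 0.126 ]]
-1 1 [[0.4481 0.2229]]
-1 -1 [[0.443  0.1311]]
```

View pics/w6.png

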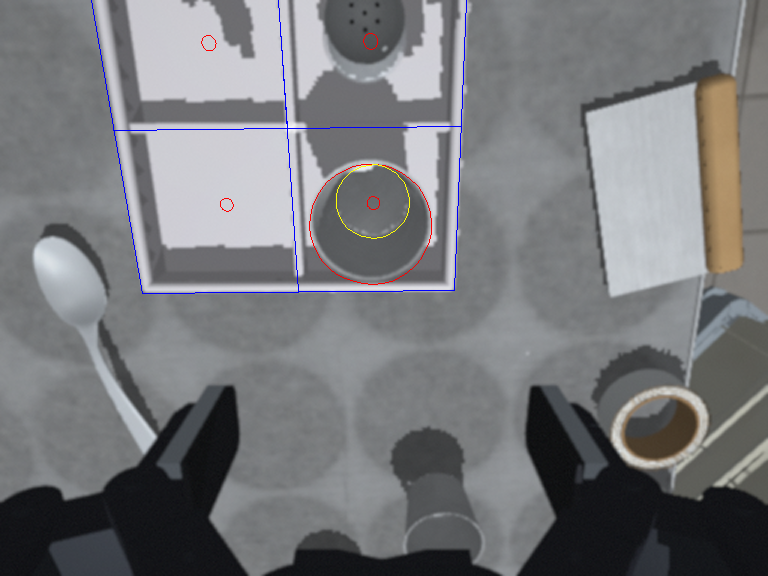

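The tall cup stands in its cell, and its rim matches the overlay drawn at (0.5345, 0.1265). Now for the short cup.

```bash
python3 -m inch '[{"linear":[0.006,-0.04,0],"delta_rot":[0,0,0],"jaw":0},{"linear":[0.012,-0.08,0],"delta_rot":[0,0,0],"jaw":0},{"linear":[0.018,-0.12,0],"delta_rot":[0,0,0],"jaw":0},{"linear":[0.024,-0.16,-0.02],"delta_rot":[0,0,0],"jaw":0},{"linear":[0.03,-0.185,-0.05],"delta_rot":[0,0,0],"jaw":0},{"linear":[0.03,-0.2,-0.08],"delta_rot":[0,0,0],"jaw":0},{"linear":[0.03,-0.2,-0.1],"delta_rot":[0,0,0],"jaw":0},{"linear":[0.03,-0.2,-0.1],"delta_rot":[0,0,0],"jaw":0},{"linear":[0.03,-0.2,-0.1],"delta_rot":[0,0,0],"jaw":0}]'
python3 - <<'E'
from h import *
s=monitor.state(); print(s['eef_pos'],s['opening'])
c=cal('wrist'); im=cams.get_image('wrist')
crop(im,0,0,512,384,1.5,'w7.png',cup('wrist',.566,-.106,.05,.028,.021,c))
E
```

```text
time: 8.13
eef_pos: [0.5622, -0.1025, 0.0737]
tool_rot: [0.023, 0.709, -0.022, 0.705]
contact_force: [-0.1, -0.1, 0.2]
opening: 0.998
[ 0.56224703 -0.1025199   0.0737207 ] 0.9975401954425447
```

View pics/w7.png

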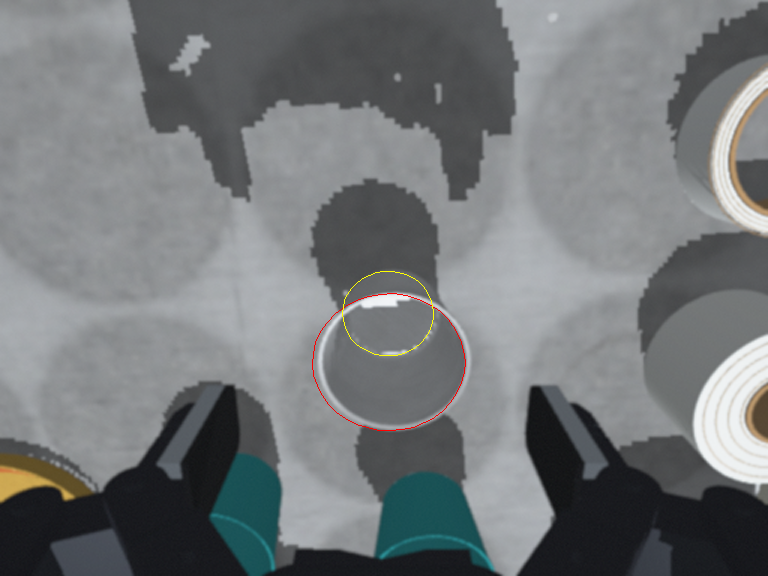

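```bash
python3 -m inch '[{"linear":[0.003,-0.003,-0.02],"delta_rot":[0,0,0],"jaw":0},{"linear":[0.003,-0.003,-0.04],"delta_rot":[0,0,0],"jaw":0},{"linear":[0.003,-0.003,-0.05],"delta_rot":[0,0,0],"jaw":0},{"linear":[0.003,-0.003,-0.05],"delta_rot":[0,0,0],"jaw":0}]'
```

```text
time: 8.52
eef_pos: [0.5661, -0.1053, 0.0252]
tool_rot: [0.022, 0.708, -0.022, 0.706]
contact_force: [-0.9, -0.5, 0.0]
opening: 1.002
```

```bash
python3 -m inch '[{"linear":[0,0,-0.002],"delta_rot":[0,0,0],"jaw":0.3},{"linear":[0,0,-0.002],"delta_rot":[0,0,0],"jaw":1},{"linear":[0,0,-0.002],"delta_rot":[0,0,0],"jaw":1},{"linear":[0,0,-0.002],"delta_rot":[0,0,0],"jaw":1},{"linear":[0,0,-0.002],"delta_rot":[0,0,0],"jaw":1},{"linear":[0,0,-0.002],"delta_rot":[0,0,0],"jaw":1},{"linear":[0,0,-0.002],"delta_rot":[0,0,0],"jaw":1},{"linear":[0,0,-0.002],"delta_rot":[0,0,0],"jaw":1}]' 30
python3 - <<'E'
from h import *
save('wrist','w8.png')
E
```

```text
time: 9.18
eef_pos: [0.5682, -0.1068, 0.0261]
tool_rot: [0.022, 0.706, -0.022, 0.708]
contact_force: [-1.8, 1.7, 5.7]
opening: 0.622
```

View pics/w8.png

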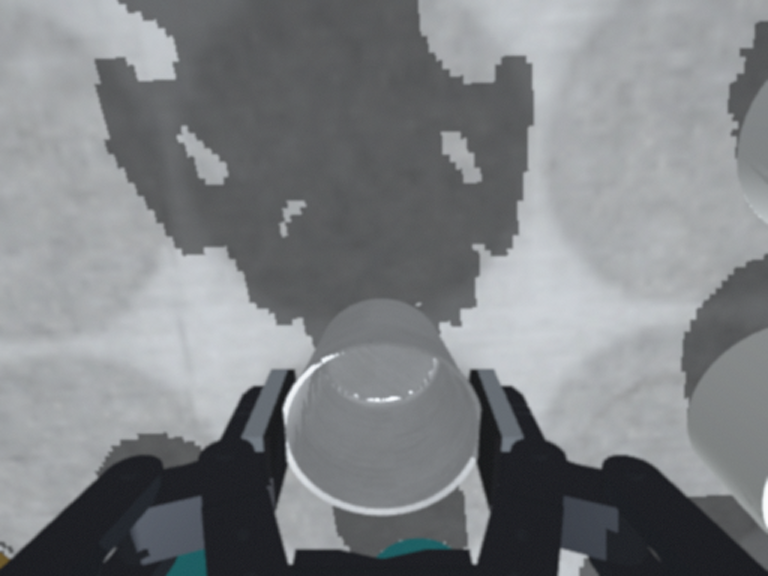

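The short cup is gripped, with its opening reading about 53 mm. I'll lift it and carry it to the near left cell.

```bash
python3 -m inch '[{"linear":[0,0,0.03],"delta_rot":[0,0,0],"jaw":1},{"linear":[0,0,0.065],"delta_rot":[0,0,0],"jaw":1},{"linear":[0,0.01,0.1],"delta_rot":[0,0,0],"jaw":1},{"linear":[-0.015,0.04,0.12],"delta_rot":[0,0,0],"jaw":1},{"linear":[-0.03,0.075,0.13],"delta_rot":[0,0,0],"jaw":1},{"linear":[-0.042,0.11,0.13],"delta_rot":[0,0,0],"jaw":1},{"linear":[-0.054,0.145,0.13],"delta_rot":[0,0,0],"jaw":1},{"linear":[-0.066,0.18,0.13],"delta_rot":[0,0,0],"jaw":1},{"linear":[-0.078,0.215,0.13],"delta_rot":[0,0,0],"jaw":1},{"linear":[-0.09,0.25,0.13],"delta_rot":[0,0,0],"jaw":1},{"linear":[-0.105,0.285,0.13],"delta_rot":[0,0,0],"jaw":1},{"linear":[-0.121,0.315,0.13],"delta_rot":[0,0,0],"jaw":1}]'
python3 -m inch '[{"linear":[0,0,0],"delta_rot":[0,0,0],"jaw":1},{"linear":[0,0,0],"delta_rot":[0,0,0],"jaw":1}]'
python3 - <<'E'
from h import *
s=monitor.state(); print(s['eef_pos'],s['opening'])
c=cal('wrist'); im=cams.get_image('wrist')
crop(im,0,0,512,384,1.5,'w9.png',cup('wrist',.449,.223,.05,.028,.021,c,.005))
E
```

```text
time: 10.23
eef_pos: [0.4451, 0.2103, 0.1544]
tool_rot: [0.022, 0.706, -0.022, 0.707]
contact_force: [-0.3, -0.5, -0.8]
opening: 0.628
time: 10.4
eef_pos: [0.445, 0.2098, 0.1541]
tool_rot: [0.021, 0.707, -0.021, 0.707]
contact_force: [-0.1, 0.0, -1.7]
opening: 0.624
[0.44498457 0.20975786 0.15412573] 0.6235610277150363
```

View pics/w9.png

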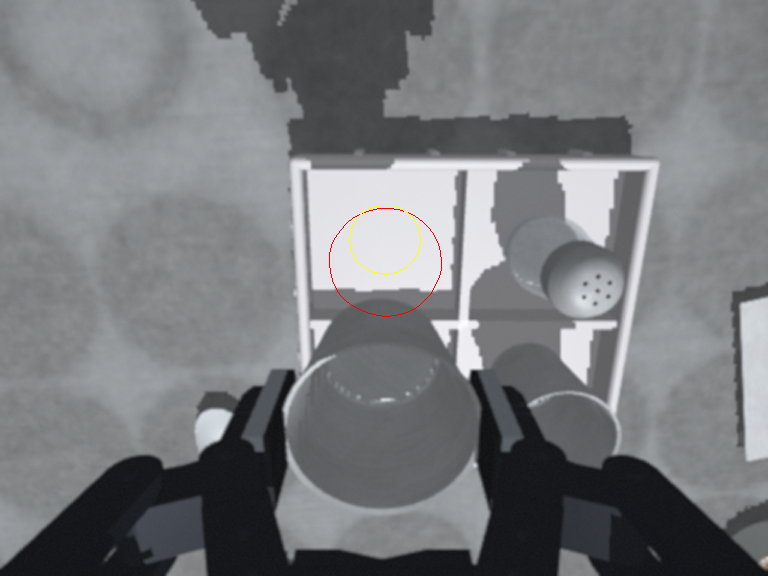

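```bash
python3 -m inch '[{"linear":[0.002,0.012,-0.02],"delta_rot":[0,0,0],"jaw":1},{"linear":[0.002,0.012,-0.05],"delta_rot":[0,0,0],"jaw":1},{"linear":[0.002,0.012,-0.08],"delta_rot":[0,0,0],"jaw":1},{"linear":[0.002,0.012,-0.1],"delta_rot":[0,0,0],"jaw":1},{"linear":[0.002,0.012,-0.115],"delta_rot":[0,0,0],"jaw":1},{"linear":[0.002,0.012,-0.12],"delta_rot":[0,0,0],"jaw":1},{"linear":[0.002,0.012,-0.12],"delta_rot":[0,0,0],"jaw":1},{"linear":[0.002,0.012,-0.12],"delta_rot":[0,0,0],"jaw":1}]'
```

```text
time: 11.12
eef_pos: [0.4491, 0.2198, 0.0349]
tool_rot: [0.023, 0.706, -0.023, 0.707]
contact_force: [-0.3, -0.4, 0.4]
opening: 0.624
```

```bash
python3 -m inch '[{"linear":[-0.002,0.002,-0.003],"delta_rot":[0,0,0],"jaw":1},{"linear":[-0.002,0.002,-0.004],"delta_rot":[0,0,0],"jaw":1},{"linear":[-0.002,0.002,-0.004],"delta_rot":[0,0,0],"jaw":1}]'
python3 - <<'E'
from h import *
save('wrist','w10.png')
E
```

```text
time: 11.37
eef_pos: [0.4468, 0.2227, 0.0312]
tool_rot: [0.022, 0.706, -0.022, 0.708]
contact_force: [0.1, 0.7, -0.1]
opening: 0.626
```

View pics/w10.png

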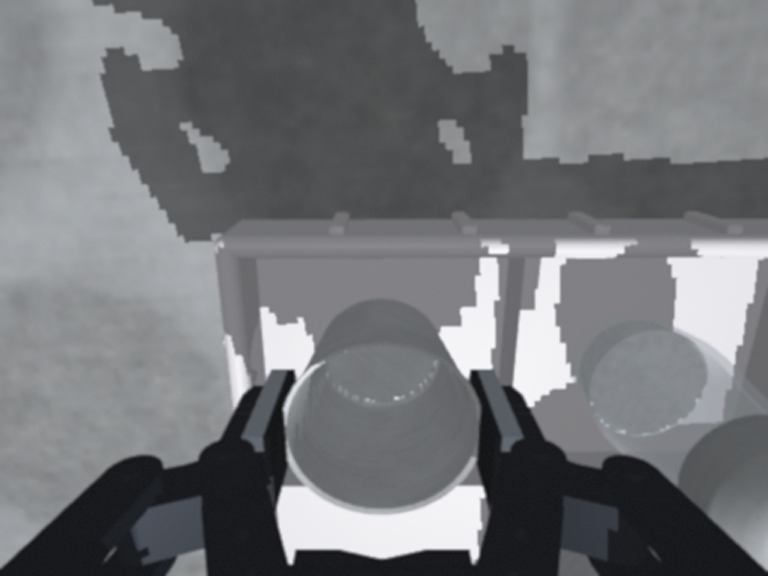

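The cup is down on the floor. I'll release it with a part opening, because the mill is close, then lift away.

```bash
python3 -m inch '[{"linear":[0,0,-0.001],"delta_rot":[0,0,0],"jaw":1},{"linear":[0,0,-0.001],"delta_rot":[0,0,0],"jaw":0.2},{"linear":[0,0,-0.001],"delta_rot":[0,0,0],"jaw":0.2},{"linear":[0,0,-0.001],"delta_rot":[0,0,0],"jaw":0.2},{"linear":[0,0,0.01],"delta_rot":[0,0,0],"jaw":0.2},{"linear":[0,0,0.04],"delta_rot":[0,0,0],"jaw":0.2},{"linear":[0,0,0.08],"delta_rot":[0,0,0],"jaw":0.2},{"linear":[0,0,0.12],"delta_rot":[0,0,0],"jaw":0},{"linear":[0,-0.02,0.15],"delta_rot":[0,0,0],"jaw":0},{"linear":[0,-0.05,0.16],"delta_rot":[0,0,0],"jaw":0},{"linear":[0,-0.05,0.16],"delta_rot":[0,0,0],"jaw":0},{"linear":[0,-0.05,0.16],"delta_rot":[0,0,0],"jaw":0}]'
python3 - <<'E'
from h import *
s=monitor.state(); print(s['eef_pos'],s['opening'])
c=cal('wrist'); im=cams.get_image('wrist')
crop(im,0,0,512,384,1.5,'w11.png',cup('wrist',.4468,.2227,.05,.028,.021,c,.005)+cup('wrist',.5345,.1275,.072,.03,.023,c,.005))
E
```

```text
time: 12.42
eef_pos: [0.4466, 0.1718, 0.1921]
tool_rot: [0.023, 0.706, -0.023, 0.708]
contact_force: [-0.7, 0.6, -0.5]
opening: 1.0
[0.44664496 0.17180296 0.19207494] 1.0004611024440138
```

View pics/w11.png

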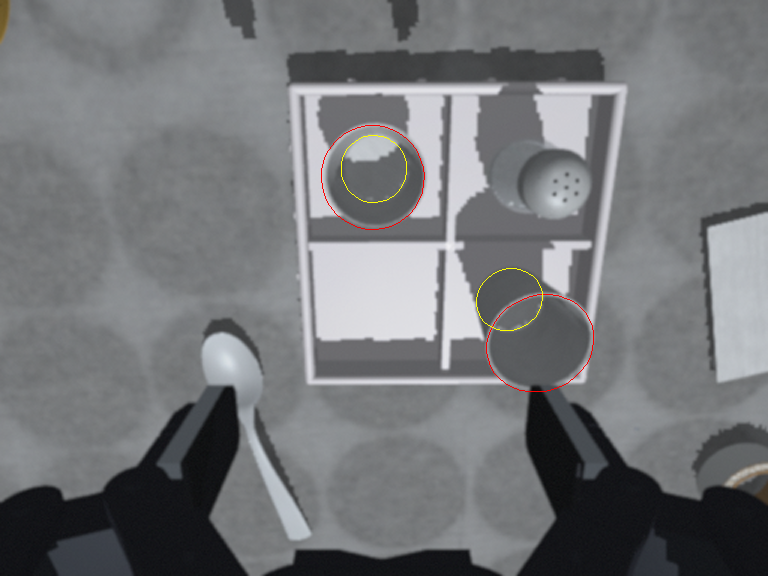

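Both cups stand upright in their own cells and the mill is untouched. Next I'll look at the stand.

```bash
python3 -m inch '[{"linear":[0.003,-0.04,0.02],"delta_rot":[0,0,0],"jaw":0},{"linear":[0.006,-0.08,0.04],"delta_rot":[0,0,0],"jaw":0},{"linear":[0.009,-0.12,0.06],"delta_rot":[0,0,0],"jaw":0},{"linear":[0.012,-0.16,0.08],"delta_rot":[0,0,0],"jaw":0},{"linear":[0.015,-0.2,0.1],"delta_rot":[0,0,0],"jaw":0},{"linear":[0.018,-0.24,0.12],"delta_rot":[0,0,0],"jaw":0},{"linear":[0.021,-0.28,0.13],"delta_rot":[0,0,0],"jaw":0},{"linear":[0.024,-0.32,0.13],"delta_rot":[0,0,0],"jaw":0},{"linear":[0.027,-0.36,0.13],"delta_rot":[0,0,0],"jaw":0},{"linear":[0.03,-0.4,0.13],"delta_rot":[0,0,0],"jaw":0},{"linear":[0.033,-0.44,0.13],"delta_rot":[0,0,0],"jaw":0},{"linear":[0.033,-0.47,0.13],"delta_rot":[0,0,0],"jaw":0}]'
python3 -m inch '[{"linear":[0,0,0],"delta_rot":[0,0,0],"jaw":0},{"linear":[0,0,0],"delta_rot":[0,0,0],"jaw":0}]'
python3 - <<'E'
from h import *
s=monitor.state(); print(s['eef_pos'],s['opening'])
c=cal('wrist'); im=cams.get_image('wrist'); np.savez('w12.npz',im=im,K=c[0],r=c[1],t=c[2])
top=cams.get_image('top');sc=cams.get_image('scene'); np.savez('ts12.npz',top=top,scene=sc)
crop(im,0,0,512,384,1.5,'w12.png',[])
for d in trace('wrist','thermometer')[:2]: print(d['score'],d['bbox'])
for d in trace('wrist','stand')[:2]: print(d['score'],d['bbox'])
cv2.imwrite('pics/s12.png',cv2.resize(sc[:,:,::-1],None,fx=1.5,fy=1.5))
E
```

```text
time: 13.47
eef_pos: [0.4792, -0.2985, 0.3185]
tool_rot: [0.023, 0.707, -0.021, 0.706]
contact_force: [0.1, 0.4, 0.3]
opening: 1.005
time: 13.63
eef_pos: [0.4788, -0.2985, 0.3177]
tool_rot: [0.024, 0.708, -0.022, 0.706]
contact_force: [-0.1, 0.8, -0.2]
opening: 1.004
[ 0.47881454 -0.29845514  0.31769693] 1.0040239938863227
0.71 [228.8, 126.9, 305.8, 237.3]
```

View pics/w12.png

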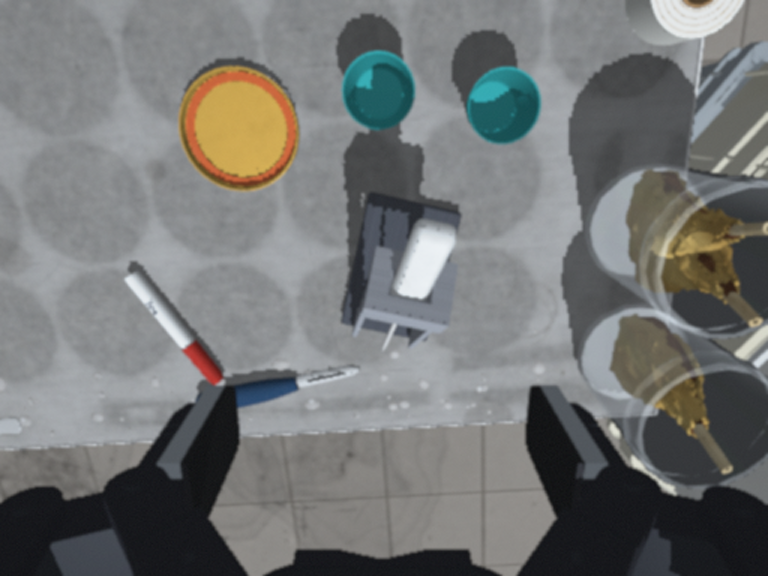

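View pics/s12.png

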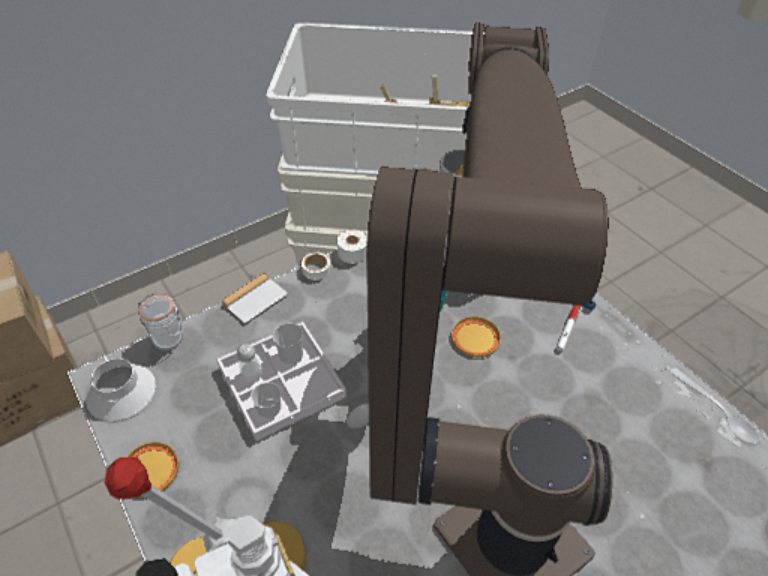

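```bash
cat > fit.py <<'E'
from h import *
from scipy.optimize import minimize
th=np.radians(35)
def axes(phi):
    u=np.array([np.cos(phi),np.sin(phi),0]); d=np.sin(th)*u+np.cos(th)*np.array([0,0,1]); v=np.array([-np.sin(phi),np.cos(phi),0]); n=np.cross(d,v); return u,d,v,n
def box(x,y,phi,s0=.018,s1=.085):
    u,d,v,n=axes(phi); o=np.array([x,y,.112])
    return np.array([o+s*d+a*.013*v+b*.008*n for s in (s0,s1) for a in (-1,1) for b in (-1,1)])
def hullmask(c,P):
    q=proj('wrist',P,c); m=np.zeros((384*4,512*4),np.uint8)
    cv2.fillConvexPoly(m,cv2.convexHull(((q+.5)*4-.5).round().astype(np.int32)),255)
    return cv2.resize(m,(512,384),interpolation=cv2.INTER_AREA)/255.
def fitview(views,p0):
    def cost(p):
        t=0
        for c,m in views:
            h=hullmask(c,box(*p)); t+=1-np.minimum(h,m).sum()/np.maximum(h,m).sum()
        return t
    best=None
    for dphi in (-.2,0,.2):
        r=minimize(cost,[p0[0],p0[1],p0[2]+dphi],method='Nelder-Mead',options=dict(initial_simplex=np.array(p0)+[0,0,dphi]+np.array([[0,0,0],[.01,0,0],[0,.01,0],[0,0,.15]]),maxiter=300))
        if best is None or r.fun<best.fun: best=r
    return best
def edges(c,p):
    b=proj('wrist',box(*p),c); o=[]
    for i,j in [(0,1),(1,3),(3,2),(2,0),(4,5),(5,7),(7,6),(6,4),(0,4),(1,5),(2,6),(3,7)]: o.append((b[[i,j]],(0,0,255)))
    return o
E
python3 - <<'E'
from fit import *
D=np.load('w12.npz'); im=D['im']; c=(D['K'],D['r'],D['t'])
g=im.astype(float).min(2); sub=g[130:220,225:320]
print(sub[::8,::8].astype(int))
m=np.zeros((384,512)); m[135:205,255:312]=(g[135:205,255:312]>165)
n,l,st,_=cv2.connectedComponentsWithStats(m.astype(np.uint8)); k=1+np.argmax(st[1:,4]); m=(l==k).astype(float); print(st[k])
r=fitview([(c,m)],[.5,-.33,1.3]); print(r.x,r.fun)
np.save('fit.npy',r.x)
po=edges(c,r.x)
u,d,v,n=axes(r.x[2]); o=np.array([*r.x[:2],.112])
po.append((proj('wrist',[o-d*.113,o+d*.085],c),(0,255,0)))
crop(im,200,110,330,240,6,'f12.png',po)
E
```

```text
[[135  72 115  39  50  69  82  90 138 133 132 136]
 [137  72  83  71  44  43  42  44  53  65  93 144]
 [136  75  70  81  70  78  42 104  88  77  80 138]
 [141  78  53  81  76  79  59 197 194 175 120 137]
 [138  76  42  80  78  78 143 234 231 228 158 151]
 [155  84  47  98 125  87 191 233 233 217 139 137]
 [139  88  55 122 125 104 229 234 235 124 134 136]
 [137  57  43 123 126 164 231 234 207 124 140 138]
 [139  50  44 121 121 194 231 232 120 123 132 135]
 [138  59  70 123 124 126 122 115 121 122 141 138]
 [141  72 152 156 158 145 110 118 124 125 140 138]
 [145 139 109  82  81  87  99 155 158 152 145 142]]
[ 264  151   40   48 1158]
[ 0.50160629 -0.33317704  1.41172544] 0.26072232537041795
```

View pics/f12.png

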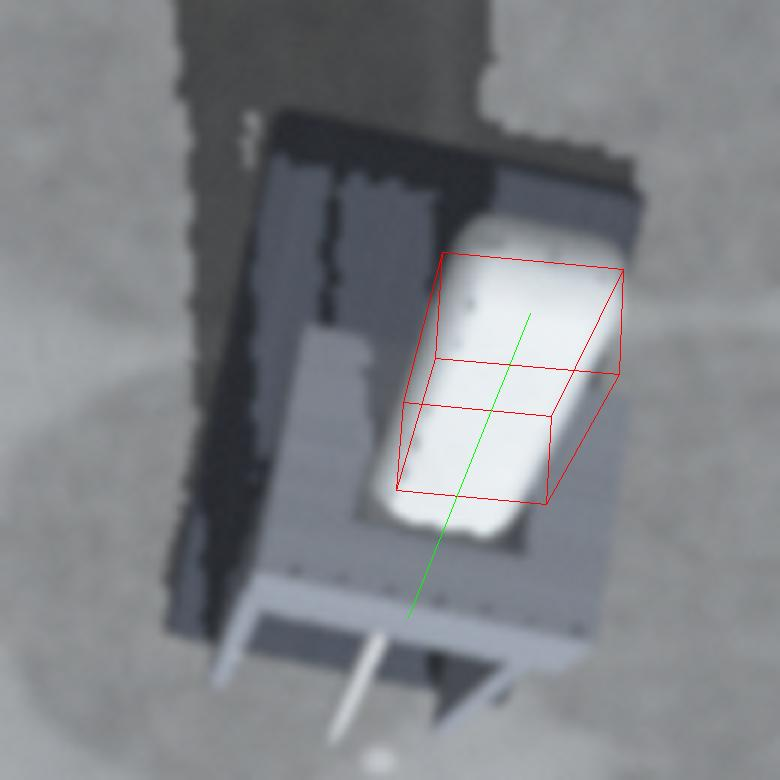

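```bash
python3 - <<'E'
from fit import *
D=np.load('w12.npz'); im=D['im']; c=(D['K'],D['r'],D['t'])
f=lambda x,y:((x+.5)/6-.5+200,(y+.5)/6-.5+110)
for z in (0,.008):
  P=[ray('wrist',f(*q),z,c) for q in [(278,108),(643,195),(165,630)]]
  print(z,np.round(P,4),np.linalg.norm(P[1]-P[0]),np.linalg.norm(P[2]-P[0]),
    'phi',np.arctan2(*(P[0]-P[2])[[1,0]]),np.arctan2(*(P[1]-P[0])[[1,0]])+np.pi/2)
# pocket corners on block top? seat plane approx
print([ray('wrist',f(*q),.125,c).round(4) for q in [(525,552),(355,518)]])
g=im.astype(float).min(2)
hs=im.astype(float)
m=np.zeros((384,512)); 
for i in range(142,202): print(''.join('#' if g[i,j]>165 else '+' if g[i,j]>135 else '.' for j in range(255,315)))
E
```

```text
0 [[ 0.4688 -0.2792  0.    ]
 [ 0.5509 -0.3045  0.    ]
 [ 0.4314 -0.4048  0.    ]] 0.08585574792555964 0.1310589638735866 phi 1.2816534894560516 1.2719290727883685
0.008 [[ 0.4691 -0.2781  0.008 ]
 [ 0.5497 -0.3029  0.008 ]
 [ 0.4324 -0.4015  0.008 ]] 0.08436482710020815 0.12878307037420747 phi 1.2816534894560516 1.2719290727883685
[array([ 0.5115, -0.3426,  0.125 ]), array([ 0.4819, -0.3343,  0.125 ])]
......................................................++++++
......................................................++++++
......................................................++++++
......................................................++++++
.....................................................+++++++
.....................................................+...+++
..........................................................++
.............................++++.........................++
............................+++++++++.....................++
........................++++++#+++++++++++++...........+++++
.......................++##########++++++++++++.......++++++
.....................
[... 2267 characters left out ...]
###+..............+++++++++..
.......++########################+...............+++++++.+.+
........+########################................+++++++++++
........+#######################+....................+++..++
.........+#####################+....................+++....+
..........+####################............................+
...........+##################+..................++........+
.............++++############+...................+++......++
..................+++++#####+.....................++......++
........................+++.....................+++++.....++
................................................+++++++...++
...............................................+++++++++++..
```

```bash
python3 - <<'E'
from fit import *
D=np.load('w12.npz'); im=D['im']; c=(D['K'],D['r'],D['t'])
g=im.astype(float).min(2)
m=np.zeros((384,512),np.uint8); m[148:201,255:307]=g[148:201,255:307]>148
m=cv2.morphologyEx(m,cv2.MORPH_OPEN,np.ones((5,5)))
n,l,st,_=cv2.connectedComponentsWithStats(m); k=1+np.argmax(st[1:,4]); m=(l==k).astype(float); print(st[k])
for phi in (1.2,1.277,1.35):
    def cost(p):
        h=hullmask(c,box(p[0],p[1],phi,p[2])); return 1-np.minimum(h,m).sum()/np.maximum(h,m).sum()
    r=minimize(cost,[.497,-.34,.018],method='Nelder-Mead',options=dict(initial_simplex=[[.49,-.34,.018],[.505,-.34,.018],[.497,-.32,.018],[.497,-.34,.01]]))
    print(phi,r.x,r.fun)
    if phi==1.277: b=r.x
p=[b[0],b[1],1.277]; np.save('fit.npy',p)
po=edges(c,p); u,d,v,n=axes(p[2]); o=np.array([*p[:2],.112])
po.append((proj('wrist',[o-d*.113,o+d*.085],c),(0,255,0)))
cs=np.array([[-.065,-.043],[-.065,.043],[.065,.043],[.065,-.043],[-.065,-.043]])
po.append((proj('wrist',np.array([[.4912,-.3547,0]])+cs[:,:1]*u+cs[:,1:]*v,c),(255,0,0)))
crop(im,200,110,330,240,6,'f12.png',po)
E
```

```text
[ 264  151   43   48 1280]
1.2 [ 0.49524539 -0.3313006   0.01327973] 0.25494947740975016
1.277 [ 0.49836758 -0.33107012 -0.008473  ] 0.1896441058092383
1.35 [ 0.50167569 -0.33140107 -0.00907032] 0.16468971502965424
```

View pics/f12.png

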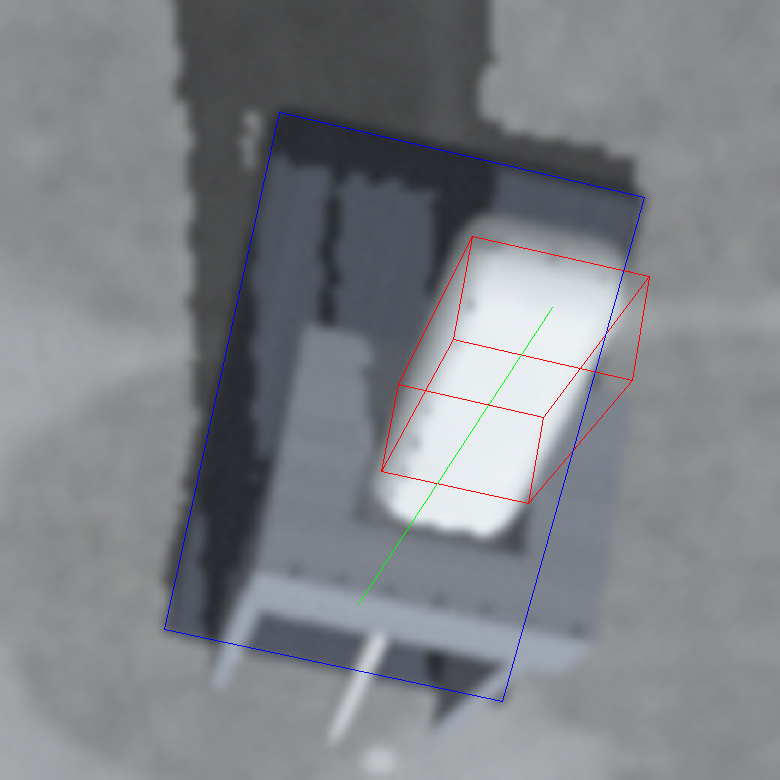

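The base plate fits well: 86×131 mm, phi ≈ 1.277. This view looks almost along the thermometer's axis, so its position isn't well fixed. I'll take another from further to −y.

```bash
python3 -m inch '[{"linear":[0.005,-0.04,0],"delta_rot":[0,0,0],"jaw":0},{"linear":[0.01,-0.08,0],"delta_rot":[0,0,0],"jaw":0},{"linear":[0.02,-0.12,0],"delta_rot":[0,0,0],"jaw":0},{"linear":[0.02,-0.16,0],"delta_rot":[0,0,0],"jaw":0},{"linear":[0.02,-0.19,0],"delta_rot":[0,0,0],"jaw":0},{"linear":[0.02,-0.19,0],"delta_rot":[0,0,0],"jaw":0},{"linear":[0.02,-0.19,0],"delta_rot":[0,0,0],"jaw":0},{"linear":[0.02,-0.19,0],"delta_rot":[0,0,0],"jaw":0}]'
python3 - <<'E'
from fit import *
c=cal('wrist'); im=cams.get_image('wrist'); np.savez('w13.npz',im=im,K=c[0],r=c[1],t=c[2])
p=np.load('fit.npy'); po=edges(c,p);u,d,v,n=axes(p[2]); o=np.array([*p[:2],.112])
po.append((proj('wrist',[o-d*.113,o+d*.085],c),(0,255,0)))
cs=np.array([[-.065,-.043],[-.065,.043],[.065,.043],[.065,-.043],[-.065,-.043]])
po.append((proj('wrist',np.array([[.4912,-.3547,0]])+cs[:,:1]*u+cs[:,1:]*v,c),(255,0,0)))
crop(im,0,0,512,384,1.5,'w13.png',po)
E
```

```text
time: 14.55
eef_pos: [0.4996, -0.4861, 0.3203]
tool_rot: [0.022, 0.707, -0.022, 0.707]
contact_force: [0.9, 0.1, 0.2]
opening: 1.002
```

View pics/w13.png

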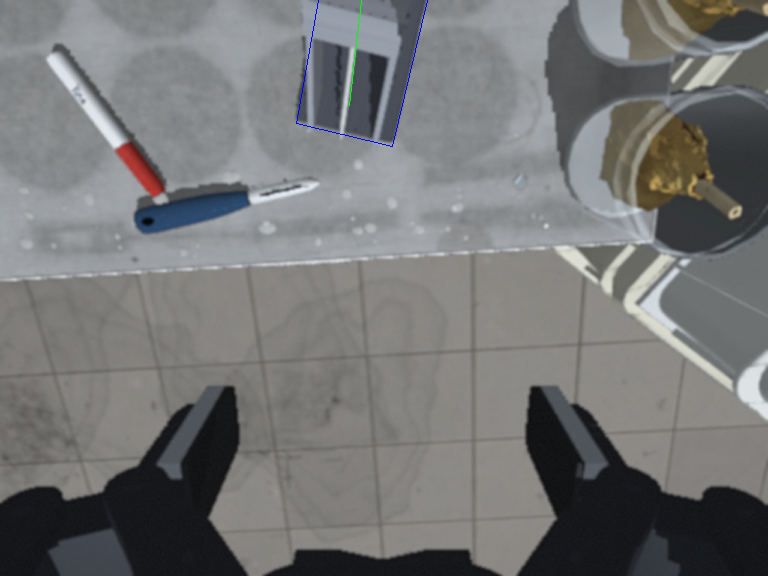

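```bash
python3 -m inch '[{"linear":[-0.01,0.04,0.02],"delta_rot":[0,0,0],"jaw":0},{"linear":[-0.01,0.08,0.03],"delta_rot":[0,0,0],"jaw":0},{"linear":[-0.01,0.1,0.03],"delta_rot":[0,0,0],"jaw":0},{"linear":[-0.01,0.1,0.03],"delta_rot":[0,0,0],"jaw":0},{"linear":[-0.01,0.1,0.03],"delta_rot":[0,0,0],"jaw":0}]'
python3 - <<'E'
from fit import *
D=np.load('w13.npz'); c0=(D['K'],D['r'],D['t'])
print('tip',ray('wrist',(342.5/1.5-.2,136/1.5-.2),.0194,c0), 'hole exit',ray('wrist',(353/1.5,46/1.5),.05,c0))
c=cal('wrist'); im=cams.get_image('wrist'); np.savez('w14.npz',im=im,K=c[0],r=c[1],t=c[2])
p=np.load('fit.npy'); po=[]; u,d,v,n=axes(p[2])
t=ray('wrist',(342.5/1.5-.2,136/1.5-.2),.0194,c0); o=t+d*.113; print('seat',o)
po=edges(c,[o[0],o[1],p[2]])
po.append((proj('wrist',[o-d*.113,o+d*.085],c),(0,255,0)))
crop(im,200,40,350,170,5,'w14.png',po)
E
```

```text
time: 15.02
eef_pos: [0.4897, -0.385, 0.352]
tool_rot: [0.02, 0.706, -0.022, 0.707]
contact_force: [0.0, -0.7, -0.3]
opening: 0.997
tip [ 0.47202824 -0.41755437  0.0194    ] hole exit [ 0.48808568 -0.35324501  0.05      ]
seat [ 0.49079763 -0.35551743  0.11196418]
```

View pics/w14.png

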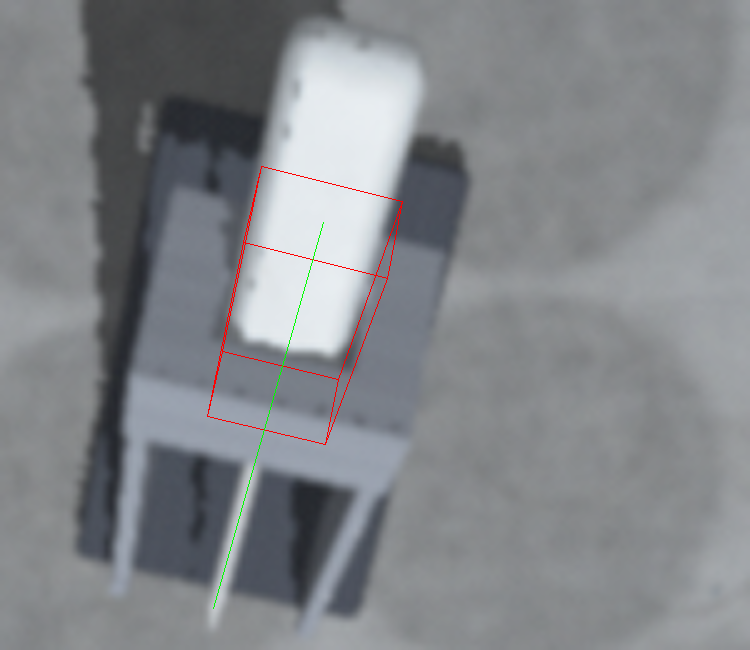

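```bash
python3 - <<'E'
from fit import *
V={k:np.load(f'w{k}.npz') for k in (12,13,14)}
C={k:(d['K'],d['r'],d['t']) for k,d in V.items()}
f12=lambda x,y:((x+.5)/6-.5+200,(y+.5)/6-.5+110)
f14=lambda x,y:((x+.5)/5-.5+200,(y+.5)/5-.5+40)
f13=lambda x,y:((x+.5)/1.5-.5,(y+.5)/1.5-.5)
def tri(obs):
    A=[];b=[]
    for k,uv in obs:
        K,r,t=C[k];Rm=cv2.Rodrigues(r)[0];o=-Rm.T@t;d=Rm.T@np.linalg.inv(K)@np.array([*uv,1]);d/=np.linalg.norm(d)
        M=np.eye(3)-np.outer(d,d);A.append(M);b.append(M@o)
    X=np.linalg.lstsq(np.vstack(A),np.hstack(b),rcond=None)[0]
    print(X.round(4),[ (proj('wrist',X,C[k])[0]-uv).round(2) for k,uv in obs]); return X
tri([(12,f12(335,745)),(13,f13(342.5,136)),(14,f14(213,628))])
print('body low L/R, block edge corners, block bottomfront')
tri([(12,f12(385,505)),(14,f14(240,335))]); tri([(12,f12(505,525)),(14,f14(340,352))])
print('cap far corners L,R');tri([(12,f12(470,225)),(14,f14(293,30))]); tri([(12,f12(620,250)),(14,f14(418,65))])
print('block lower front edge');tri([(12,f12(262,575)),(14,f14(135,375))]);tri([(12,f12(590,632)),(14,f14(410,437))])
for k,d in V.items(): print(k, -cv2.Rodrigues(d['r'])[0].T@d['t'])
E
```

```text
[ 0.4732 -0.4169  0.0451] [array([ 0.36, -0.02]), array([-0.69,  0.17]), array([ 0.25, -0.13])]
body low L/R, block edge corners, block bottomfront
[ 0.4874 -0.3324  0.1244] [array([ 0.09, -0.01]), array([-0.09,  0.01])]
[ 0.5084 -0.3372  0.1253] [array([ 0.22, -0.04]), array([-0.22,  0.04])]
cap far corners L,R
[ 0.502  -0.2758  0.1625] [array([-0.45,  0.09]), array([ 0.44, -0.09])]
[ 0.5251 -0.2827  0.1553] [array([-0.49,  0.1 ]), array([ 0.48, -0.12])]
block lower front edge
[ 0.4658 -0.3376  0.1415] [array([ 0.02, -0.  ]), array([-0.01,  0.  ])]
[ 0.522  -0.3549  0.1338] [array([ 0.33, -0.05]), array([-0.33,  0.06])]
12 [ 0.48680498 -0.21513445  0.46068575]
13 [ 0.5067758  -0.40238375  0.46303969]
14 [ 0.49641083 -0.30078036  0.49446529]
```

Triangulating gives the tip at z ≈ 0.045 and the top at z ≈ 0.16. That suggests a lean of about 52–55° from vertical, against the 35° stated. I'll fit with the lean angle free.

```bash
cat > fit2.py <<'E'
from fit import *
V={k:np.load(f'w{k}.npz') for k in (12,13,14)}
C={k:(d['K'],d['r'],d['t']) for k,d in V.items()}
def frame(phi,a):
    u=np.array([np.cos(phi),np.sin(phi),0]); d=np.sin(a)*u+np.cos(a)*np.array([0,0,1]); v=np.array([-np.sin(phi),np.cos(phi),0]); return u,d,v,np.cross(d,v)
def box2(p,s0=.018,s1=.085):
    x,y,z,phi,a=p; u,d,v,n=frame(phi,a); o=np.array([x,y,z])
    return np.array([o+s*d+i*.013*v+b*.008*n for s in (s0,s1) for i in (-1,1) for b in (-1,1)])
def tip(p): return np.array(p[:3])-.113*frame(p[3],p[4])[1]
def edges2(c,p):
    b=proj('wrist',box2(p),c); o=[]
    for i,j in [(0,1),(1,3),(3,2),(2,0),(4,5),(5,7),(7,6),(6,4),(0,4),(1,5),(2,6),(3,7)]: o.append((b[[i,j]],(0,0,255)))
    o.append((proj('wrist',[tip(p),np.array(p[:3])+.085*frame(p[3],p[4])[1]],c),(0,255,0)))
    return o
E
python3 - <<'E'
from fit2 import *
def seg(k,y0,y1,x0,x1):
    g=V[k]['im'].astype(float).min(2); m=np.zeros((384,512),np.uint8); m[y0:y1,x0:x1]=g[y0:y1,x0:x1]>150
    m=cv2.morphologyEx(m,cv2.MORPH_OPEN,np.ones((7,7))); n,l,st,_=cv2.connectedComponentsWithStats(m); q=1+np.argmax(st[1:,4]); print(st[q]); return (l==q).astype(float)
M={12:seg(12,146,201,258,306),14:seg(14,42,112,245,288)}
T={12:((335.5)/6-.5+200,745.5/6-.5+110),13:(343/1.5-.5,136.5/1.5-.5),14:(213.5/5-.5+200,628.5/5-.5+40)}
def cost(p,zfix=None):
    t=0
    for k in M:
        h=hullmask(C[k],box2(p)); t+=1-np.minimum(h,M[k]).sum()/np.maximum(h,M[k]).sum()
    for k in T: t+=.02*np.linalg.norm(proj('wrist',tip(p),C[k])[0]-T[k])
    return t
s=np.array([.493,-.33,.112,1.28,.95])
for _ in range(3):
    r=minimize(cost,s,method='Nelder-Mead',options=dict(initial_simplex=s+np.vstack([np.zeros(5),np.diag([.006,.01,.008,.08,.15])]),maxiter=600)); s=r.x
print('free',r.x.round(4),r.fun,np.degrees(r.x[4]),tip(r.x))
for a in (35,50,55,60):
    q=lambda w:cost([w[0],w[1],.112,w[2],np.radians(a)])
    w=minimize(q,[.493,-.335,1.28],method='Nelder-Mead',options=dict(initial_simplex=np.array([.493,-.335,1.28])+np.vstack([np.zeros(3),np.diag([.006,.01,.08])]))); print(a,w.x,w.fun)
np.save('fit2.npy',r.x)
crop(V[12]['im'],200,110,330,240,4,'a.png',edges2(C[12],r.x)); crop(V[14]['im'],200,40,330,170,4,'b.png',edges2(C[14],r.x))
a=cv2.imread('pics/a.png');b=cv2.imread('pics/b.png'); cv2.imwrite('pics/fit2.png',cv2.resize(np.hstack([a,b]),(800,400)))
E
```

```text
[ 264  151   41   48 1250]
[ 248   47   37   64 1588]
free [ 0.4953 -0.3427  0.1115  1.282   0.7944] 0.3691863169209312 45.51302183609048 [ 0.47233877 -0.41995899  0.03233897]
35 [ 0.49602227 -0.33857368  1.29904148] 1.5312128390307325
50 [ 0.49556159 -0.34210692  1.28548828] 0.7391927151787111
55 [ 0.50009997 -0.32873356  1.27538911] 1.1916770595386281
60 [ 0.50231531 -0.3224332   1.27880658] 1.5117792052104415
```

View pics/fit2.png

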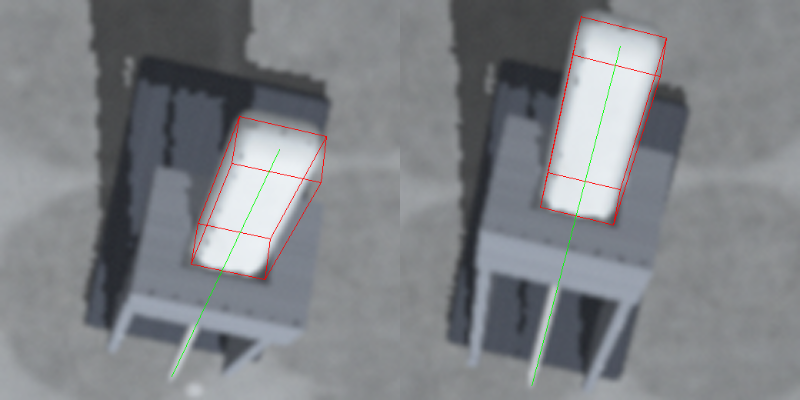

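The free fit gives a lean of about 45.5° and a seat height of 0.1115 m against the stated 0.112 m. The yaw agrees with the base plate, and the overlay sits on the body in both views. I'll line the tool up with that axis from well back, then check it by eye.

```bash
python3 - <<'E'
from fit2 import *
p=np.load('fit2.npy'); u,d,v,n=frame(p[3],p[4]); z=-v; x=-d; y=np.cross(z,x)
Rt=np.c_[x,y,z]; s=monitor.state(); Rc=R.from_quat(s['tool_rot'])
print(Rt.round(3)); print('rotvec',(R.from_matrix(Rt)*Rc.inv()).as_rotvec().round(4))
for q in (.24,.12,.034): print(q,(p[:3]+q*d).round(4),(p[:3]+q*d-s['eef_pos']).round(4))
print(s['q'])
E
```

```text
[[-0.203  0.2    0.959]
 [-0.684  0.672 -0.285]
 [-0.701 -0.713 -0.   ]]
rotvec [-0.7824  0.139  -0.2164]
0.24 [ 0.5441 -0.1786  0.2797] [ 0.0547  0.2075 -0.0714]
0.12 [ 0.5197 -0.2606  0.1956] [ 0.0303  0.1255 -0.1555]
0.034 [ 0.5022 -0.3194  0.1353] [ 0.0128  0.0666 -0.2158]
[-8.30385554e-01  1.07428606e-01  1.56806694e+00 -3.27363944e-04
  1.46442914e+00 -7.69715484e-01]
```

```bash
python3 -m inch '[{"linear":[0.01,0.03,0],"delta_rot":[-0.09,0.016,-0.025],"jaw":0},{"linear":[0.02,0.06,0],"delta_rot":[-0.18,0.032,-0.05],"jaw":0},{"linear":[0.027,0.09,0],"delta_rot":[-0.27,0.048,-0.075],"jaw":0},{"linear":[0.035,0.12,0],"delta_rot":[-0.36,0.064,-0.1],"jaw":0},{"linear":[0.042,0.15,-0.02],"delta_rot":[-0.45,0.08,-0.125],"jaw":0},{"linear":[0.05,0.18,-0.04],"delta_rot":[-0.54,0.096,-0.15],"jaw":0},{"linear":[0.055,0.207,-0.06],"delta_rot":[-0.63,0.112,-0.175],"jaw":0},{"linear":[0.055,0.207,-0.071],"delta_rot":[-0.72,0.128,-0.2],"jaw":0},{"linear":[0.055,0.207,-0.071],"delta_rot":[-0.782,0.139,-0.216],"jaw":0},{"linear":[0.055,0.207,-0.071],"delta_rot":[-0.782,0.139,-0.216],"jaw":0},{"linear":[0.055,0.207,-0.071],"delta_rot":[-0.782,0.139,-0.216],"jaw":0}]'
python3 - <<'E'
from fit2 import *
s=monitor.state();print(s['eef_pos'],s['q'].round(3)); print(R.from_quat(s['tool_rot']).as_matrix().round(3))
p=np.load('fit2.npy');c=cal('wrist'); im=cams.get_image('wrist'); np.savez('w15.npz',im=im,K=c[0],r=c[1],t=c[2])
crop(im,0,0,512,384,1.5,'w15.png',edges2(c,p))
E
```

```text
time: 15.98
eef_pos: [0.5442, -0.1803, 0.2781]
tool_rot: [-0.176, 0.686, -0.364, 0.606]
contact_force: [-0.2, -0.3, -0.1]
opening: 1.001
[ 0.54423634 -0.18033009  0.27806439] [-0.188  0.136  1.804 -0.804  1.384  0.334]
[[-0.204  0.199  0.958]
 [-0.682  0.674 -0.285]
 [-0.703 -0.711 -0.002]]
```

View pics/w15.png

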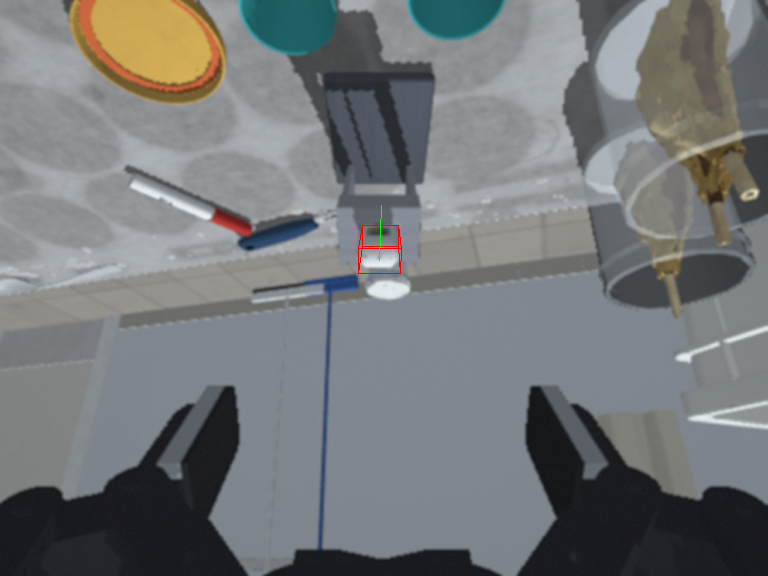

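```bash
python3 - <<'E'
from fit2 import *
D=np.load('w15.npz'); c=(D['K'],D['r'],D['t'])
po=[]
for a,col in ((35,(0,0,255)),(45.5,(0,255,0))):
    p=np.array([.4953,-.3427,.1115,1.282,np.radians(a)]); po+=[(q,col) for q,_ in edges2(c,p)]
po+=[]
crop(D['im'],200,30,310,210,4,'f15.png',po)
cv2.imwrite('pics/f15b.png',cv2.resize(D['im'][30:210,200:310,::-1],None,fx=4,fy=4,interpolation=cv2.INTER_CUBIC))
a=cv2.imread('pics/f15.png');b=cv2.imread('pics/f15b.png');cv2.imwrite('pics/f15c.png',cv2.resize(np.hstack([a,b]),(733,600)))
E
```

View pics/f15c.png

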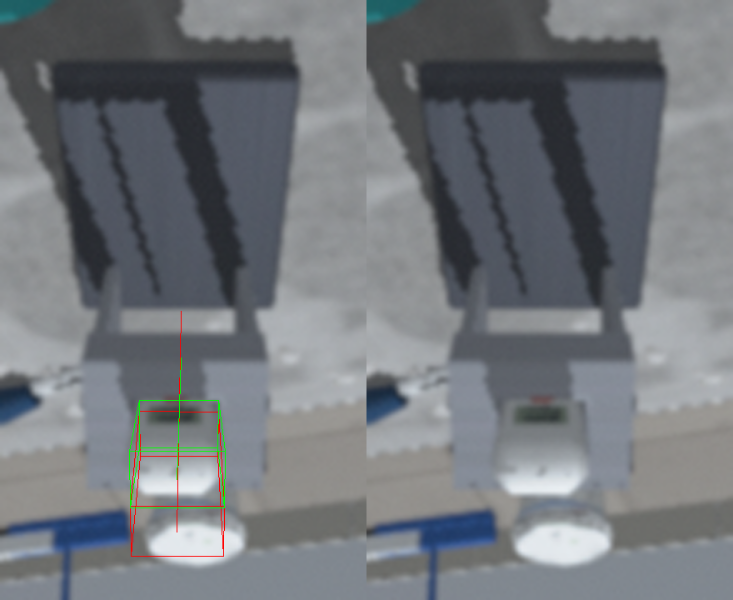

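The thermometer body, with its display, lies on the 45.5° overlay. The white disc below it is background. I'll advance along the axis.

```bash
python3 -m inch '[{"linear":[-0.006,-0.02,-0.02],"delta_rot":[0,0,0],"jaw":0},{"linear":[-0.012,-0.042,-0.041],"delta_rot":[0,0,0],"jaw":0},{"linear":[-0.019,-0.062,-0.062],"delta_rot":[0,0,0],"jaw":0},{"linear":[-0.024,-0.080,-0.082],"delta_rot":[0,0,0],"jaw":0},{"linear":[-0.024,-0.080,-0.082],"delta_rot":[0,0,0],"jaw":0},{"linear":[-0.024,-0.080,-0.082],"delta_rot":[0,0,0],"jaw":0}]'
python3 - <<'E'
from fit2 import *
s=monitor.state();print(s['eef_pos'],s['q'].round(3))
p=np.load('fit2.npy');u,d,v,n=frame(p[3],p[4]); e=s['eef_pos']-p[:3]; print('s',e@d,'lat v',e@v,'n',e@n)
c=cal('wrist'); im=cams.get_image('wrist'); np.savez('w16.npz',im=im,K=c[0],r=c[1],t=c[2])
crop(im,0,0,512,384,1.5,'w16.png',edges2(c,p))
E
```

```text
time: 16.53
eef_pos: [0.5192, -0.2624, 0.1977]
tool_rot: [-0.174, 0.685, -0.366, 0.606]
contact_force: [0.7, -0.2, 0.4]
opening: 1.002
[ 0.51918491 -0.26239966  0.1976529 ] [-0.336  0.188  1.904 -0.875  1.185  0.363]
s 0.12011076972388965 lat v -3.990353845057675e-05 n 0.0027504760463165825
```

View pics/w16.png

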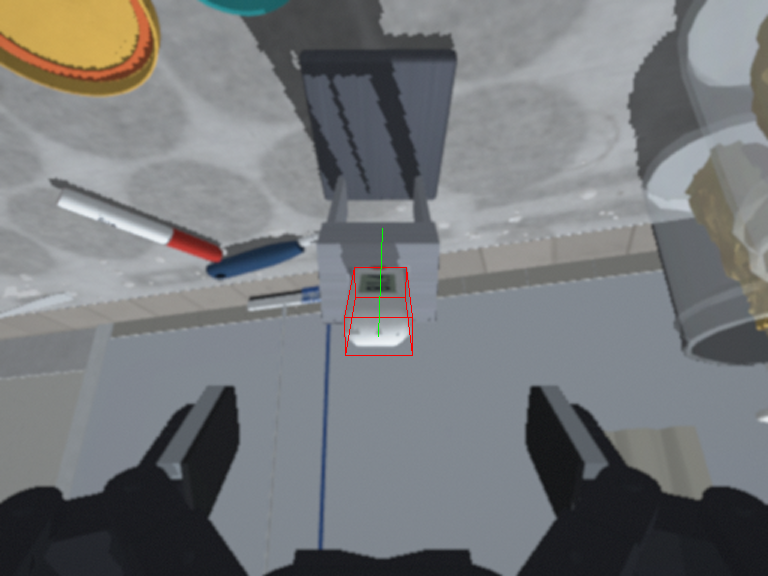

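```bash
python3 -m inch '[{"linear":[-0.005,-0.016,-0.018],"delta_rot":[0,0,0],"jaw":0},{"linear":[-0.010,-0.033,-0.036],"delta_rot":[0,0,0],"jaw":0},{"linear":[-0.014,-0.047,-0.051],"delta_rot":[0,0,0],"jaw":0},{"linear":[-0.017,-0.057,-0.062],"delta_rot":[0,0,0],"jaw":0},{"linear":[-0.017,-0.057,-0.062],"delta_rot":[0,0,0],"jaw":0},{"linear":[-0.017,-0.057,-0.062],"delta_rot":[0,0,0],"jaw":0}]'
python3 - <<'E'
from fit2 import *
s=monitor.state();print(s['eef_pos'],s['q'].round(3))
p=np.load('fit2.npy');u,d,v,n=frame(p[3],p[4]); e=s['eef_pos']-p[:3]; print('s',e@d,'lat v',e@v,'n',e@n)
c=cal('wrist'); im=cams.get_image('wrist'); np.savez('w17.npz',im=im,K=c[0],r=c[1],t=c[2])
crop(im,0,0,512,384,1.5,'w17.png',edges2(c,p))
E
```

```text
time: 17.08
eef_pos: [0.5036, -0.3177, 0.1362]
tool_rot: [-0.175, 0.684, -0.365, 0.606]
contact_force: [0.4, -1.1, 0.6]
opening: 1.001
[ 0.50358545 -0.31773865  0.13624633] [-0.437  0.265  1.941 -0.951  1.046  0.406]
s 0.03606637383177316 lat v -0.0008446666096840669 n -0.0007716122858081068
```

View pics/w17.png

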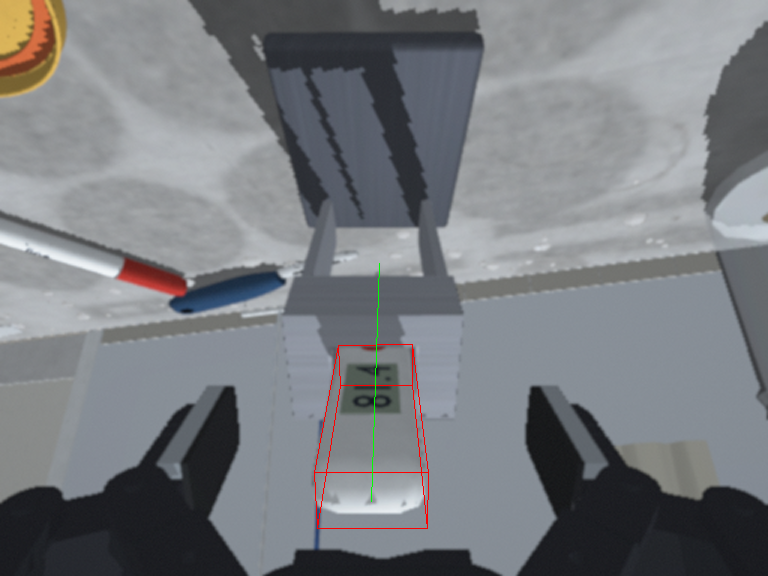

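```bash
python3 -m inch '[{"linear":[-0.0026,0.0008,0],"delta_rot":[0,0,0],"jaw":0},{"linear":[-0.0026,0.0008,0],"delta_rot":[0,0,0],"jaw":0.3},{"linear":[-0.0026,0.0008,0],"delta_rot":[0,0,0],"jaw":0.5},{"linear":[-0.0026,0.0008,0],"delta_rot":[0,0,0],"jaw":1},{"linear":[-0.0026,0.0008,0],"delta_rot":[0,0,0],"jaw":1},{"linear":[-0.0026,0.0008,0],"delta_rot":[0,0,0],"jaw":1},{"linear":[-0.0026,0.0008,0],"delta_rot":[0,0,0],"jaw":1},{"linear":[-0.0026,0.0008,0],"delta_rot":[0,0,0],"jaw":1},{"linear":[-0.0026,0.0008,0],"delta_rot":[0,0,0],"jaw":1},{"linear":[-0.0026,0.0008,0],"delta_rot":[0,0,0],"jaw":1}]' 50
python3 - <<'E'
from fit2 import *
s=monitor.state();print(s['eef_pos'],s['opening'],s['contact_force'],s['wrist_torque'])
save('wrist','w18.png')
E
```

```text
time: 17.97
eef_pos: [0.5006, -0.3167, 0.1355]
tool_rot: [-0.175, 0.685, -0.365, 0.606]
contact_force: [0.3, 2.1, 2.0]
opening: 0.298
[ 0.50062341 -0.31665105  0.13546191] 0.298142512613245 [0.2878147  2.13861028 2.01805331] [ 0.40494853 -0.09256862 -0.02330226]
```

View pics/w18.png

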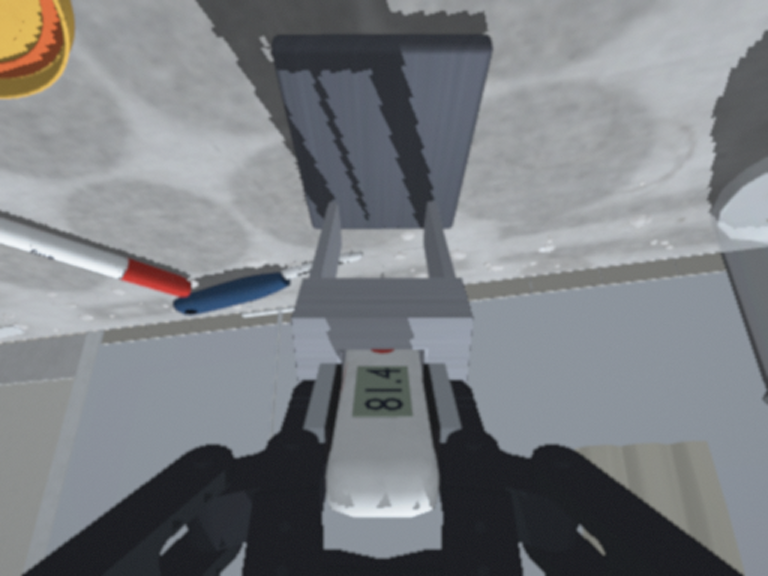

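The thermometer is gripped (25 mm against the 26 mm body) and centred. I'll pull gently along the axis and watch the force.

```bash
python3 -m inch '[{"linear":[0.001,0.0034,0.0035],"delta_rot":[0,0,0],"jaw":1},{"linear":[0.003,0.0103,0.0105],"delta_rot":[0,0,0],"jaw":1},{"linear":[0.004,0.0137,0.014],"delta_rot":[0,0,0],"jaw":1},{"linear":[0.004,0.0137,0.014],"delta_rot":[0,0,0],"jaw":1}]' 60
python3 - <<'E'
from fit2 import *
s=monitor.state();print(s['eef_pos'],s['contact_force'],s['wrist_torque'])
save('wrist','w19.png')
E
```

```text
time: 18.35
eef_pos: [0.5052, -0.302, 0.1499]
tool_rot: [-0.175, 0.684, -0.364, 0.607]
contact_force: [0.8, 2.0, -0.5]
opening: 0.295
[ 0.50515563 -0.30201279  0.14986929] [ 0.79235795  1.95442775 -0.54080252] [ 0.78808159 -0.22262306 -0.00826744]
```

View pics/w19.png

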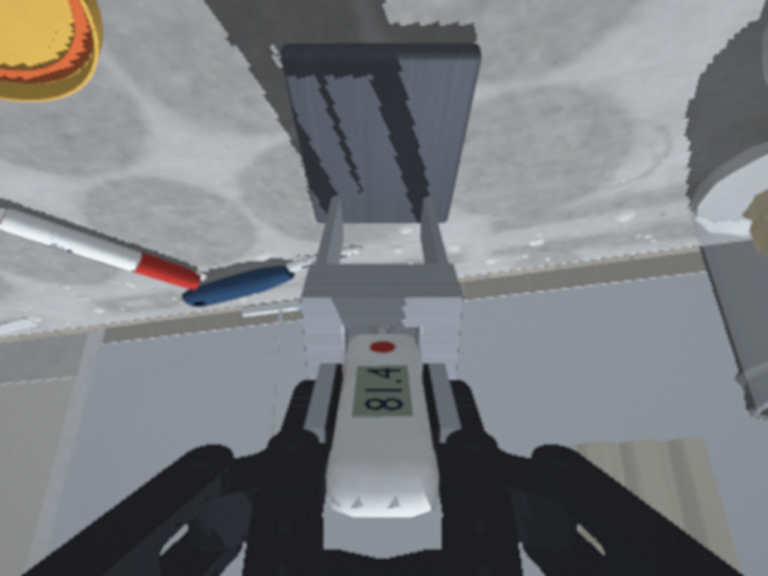

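```bash
python3 -m inch '[{"linear":[0.003,0.0095,0.009],"delta_rot":[0,0,0],"jaw":1},{"linear":[0.006,0.019,0.018],"delta_rot":[0,0,0],"jaw":1},{"linear":[0.0085,0.0285,0.0265],"delta_rot":[0,0,0],"jaw":1},{"linear":[0.0085,0.0285,0.0265],"delta_rot":[0,0,0],"jaw":1}]'
python3 - <<'E'
from fit2 import *
s=monitor.state();print(s['eef_pos'],s['contact_force'],s['wrist_torque'])
c=cal('wrist'); im=cams.get_image('wrist'); np.savez('w20.npz',im=im,K=c[0],r=c[1],t=c[2])
crop(im,0,0,512,384,1.5,'w20.png',[])
E
```

```text
time: 18.73
eef_pos: [0.5147, -0.2728, 0.1783]
tool_rot: [-0.175, 0.683, -0.365, 0.608]
contact_force: [0.7, 2.3, -0.7]
opening: 0.291
[ 0.51472055 -0.27278533  0.17826422] [ 0.68583332  2.3262388  -0.65324964] [ 0.96535291 -0.14374829 -0.17775105]
```

View pics/w20.png

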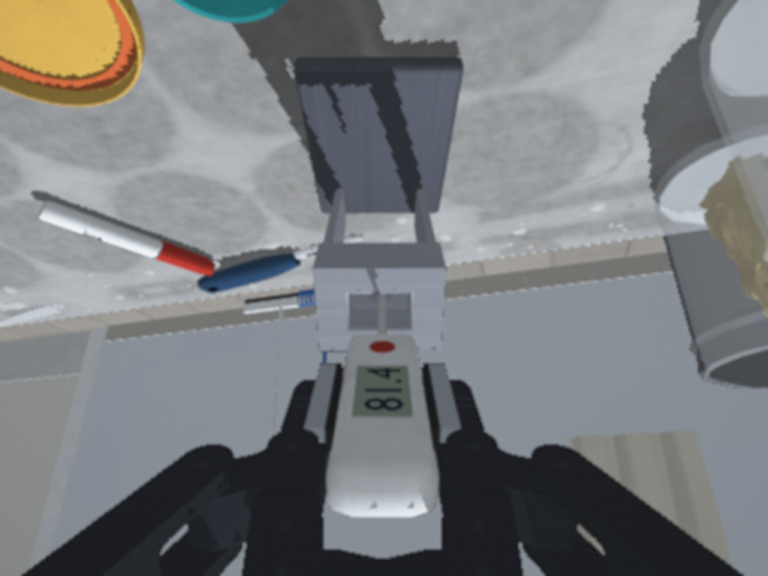

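```bash
python3 - <<'E'
from fit2 import *
D=np.load('w20.npz'); c=(D['K'],D['r'],D['t'])
p=np.load('fit2.npy');u,d,v,n=frame(p[3],p[4]); s=monitor.state(); e=s['eef_pos']-p[:3]; print(e@d,e@v,e@n)
T=R.from_quat(s['tool_rot']).as_matrix(); print('tool x vs -d',T[:,0],-d, 'angle lean',np.degrees(np.arccos(-T[2,0])))
po=[]
for st in (0.,.018):
    o=p[:3]+st*d; q=np.array([[1,1],[1,-1],[-1,-1],[-1,1],[1,1]]); po.append((proj('wrist',o+q[:,:1]*.0145*v+q[:,1:]*.0095*n,c),(0,0,255) if st else (0,255,255)))
st0=s['eef_pos']; po.append((proj('wrist',[st0+T[:,0]*k for k in (-.04,0,.03,.06,.09,.12,.147)],c),(0,255,0)))
crop(D['im'],190,140,320,270,6,'f20.png',po)
E
```

```text
0.09744840879460494 0.0015358154181045719 -0.0034154528986986383
tool x vs -d [-0.2001301  -0.68291733 -0.7025467 ] [-0.20315121 -0.68387355 -0.70074714] angle lean 45.3683151574268
```

View pics/f20.png

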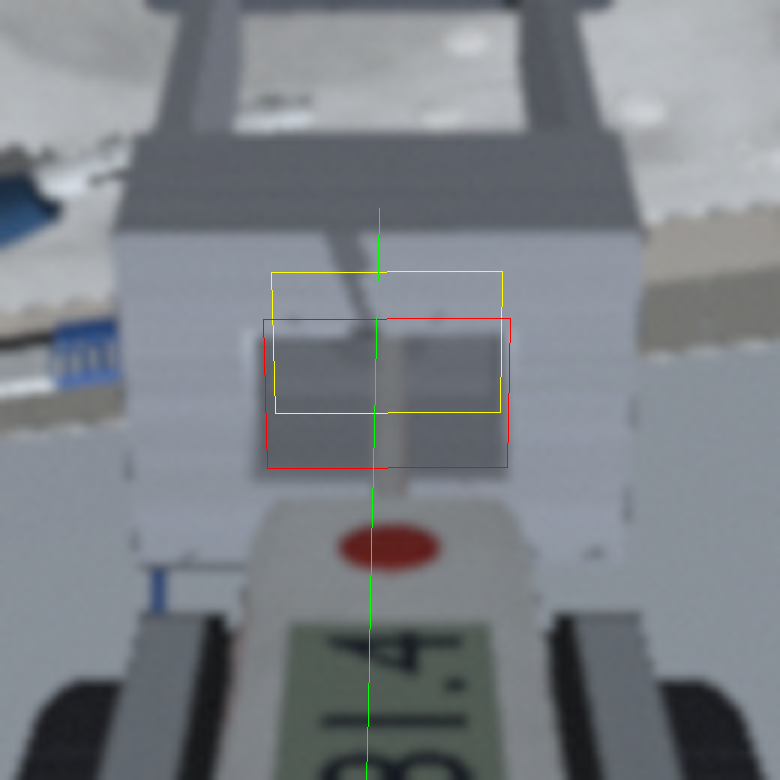

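The pocket shows about 1.5 mm further along +n than modelled, and the tool sits about 3 mm to −n. I'll take that out while pulling on. The body hasn't turned in the grip.

```bash
python3 -m inch '[{"linear":[0.002,0.007,0.0105],"delta_rot":[0,0,0],"jaw":1},{"linear":[0.0045,0.0155,0.02],"delta_rot":[0,0,0],"jaw":1},{"linear":[0.0070,0.0235,0.029],"delta_rot":[0,0,0],"jaw":1},{"linear":[0.0095,0.0315,0.038],"delta_rot":[0,0,0],"jaw":1},{"linear":[0.0095,0.0315,0.038],"delta_rot":[0,0,0],"jaw":1}]'
python3 - <<'E'
from fit2 import *
s=monitor.state();print(s['eef_pos'],s['contact_force'],s['wrist_torque'])
p=np.load('fit2.npy');u,d,v,n=frame(p[3],p[4]); e=s['eef_pos']-p[:3]; print(e@d,e@v,e@n)
save('wrist','w21.png')
E
```

```text
time: 19.2
eef_pos: [0.5241, -0.2424, 0.2176]
tool_rot: [-0.177, 0.683, -0.366, 0.607]
contact_force: [1.1, 2.0, 0.2]
opening: 0.292
[ 0.52414918 -0.24244629  0.21756046] [1.14732286 2.01535872 0.2022943 ] [ 0.80220394 -0.19605506 -0.0099446 ]
0.1487150160035006 0.0008832911672247364 0.0025587451712213716
```

View pics/w21.png

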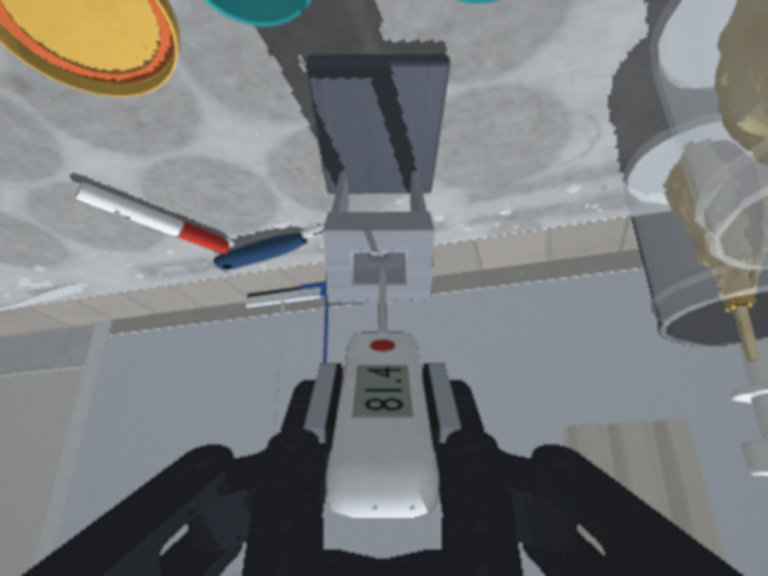

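```bash
python3 -m inch '[{"linear":[0.004,0.0137,0.014],"delta_rot":[0,0,0],"jaw":1},{"linear":[0.008,0.027,0.028],"delta_rot":[0,0,0],"jaw":1},{"linear":[0.012,0.041,0.042],"delta_rot":[0,0,0],"jaw":1},{"linear":[0.015,0.051,0.055],"delta_rot":[0,0,0],"jaw":1},{"linear":[0.018,0.06,0.07],"delta_rot":[0,0,0],"jaw":1},{"linear":[0.018,0.06,0.07],"delta_rot":[0,0,0],"jaw":1},{"linear":[0.018,0.06,0.07],"delta_rot":[0,0,0],"jaw":1}]'
python3 - <<'E'
from fit2 import *
s=monitor.state();print(s['eef_pos'],s['contact_force'],s['wrist_torque'],s['q'].round(3))
c=cal('wrist'); im=cams.get_image('wrist'); np.savez('w22.npz',im=im,K=c[0],r=c[1],t=c[2])
T=R.from_quat(s['tool_rot']).as_matrix();print('rv',(R.from_matrix([[0,0,1],[0,1,0],[-1,0,0]])*R.from_matrix(T).inv()).as_rotvec())
crop(im,0,0,512,384,1.5,'w22.png',[(proj('wrist',[s['eef_pos']+T[:,0]*k for k in (0,.05,.1,.147)],c),(0,255,0))])
E
```

```text
time: 19.83
eef_pos: [0.5409, -0.1835, 0.2853]
tool_rot: [-0.176, 0.684, -0.366, 0.607]
contact_force: [0.7, 0.8, -1.0]
opening: 0.29
[ 0.54088989 -0.18351907  0.28526048] [ 0.67504269  0.7881113  -1.02208356] [ 0.43467284 -0.14244871 -0.01413824] [-0.193  0.122  1.807 -0.807  1.387  0.327]
rv [ 0.78895159 -0.11220443  0.27625582]
```

View pics/w22.png

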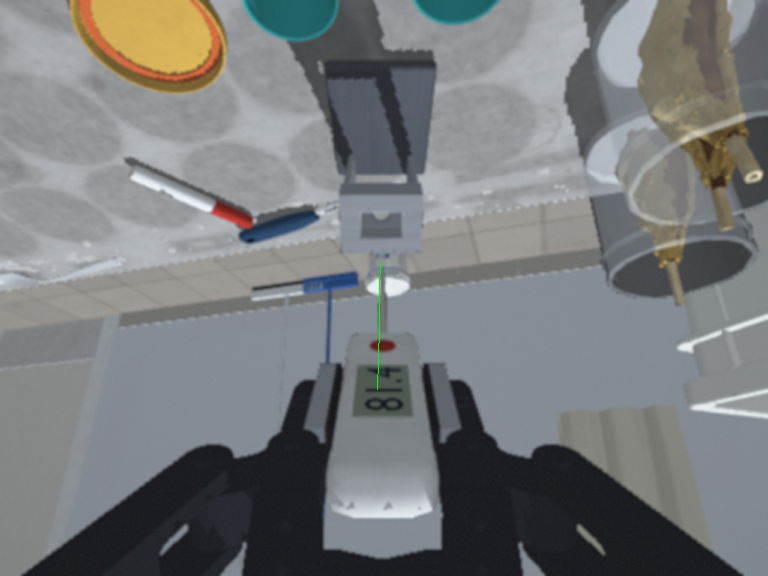

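The probe is clear of the stand. I'll rotate it plumb while lifting and moving toward the crate, stopping short to measure.

```bash
python3 -m inch '[{"linear":[0,0.02,0.015],"delta_rot":[0.08,-0.011,0.028],"jaw":1},{"linear":[0,0.04,0.03],"delta_rot":[0.16,-0.022,0.056],"jaw":1},{"linear":[0,0.06,0.04],"delta_rot":[0.24,-0.034,0.084],"jaw":1},{"linear":[0,0.08,0.04],"delta_rot":[0.32,-0.045,0.112],"jaw":1},{"linear":[0,0.1,0.04],"delta_rot":[0.4,-0.057,0.14],"jaw":1},{"linear":[0,0.12,0.04],"delta_rot":[0.48,-0.068,0.168],"jaw":1},{"linear":[0,0.14,0.04],"delta_rot":[0.56,-0.08,0.196],"jaw":1},{"linear":[-0.003,0.16,0.04],"delta_rot":[0.64,-0.091,0.224],"jaw":1},{"linear":[-0.006,0.18,0.04],"delta_rot":[0.72,-0.102,0.252],"jaw":1},{"linear":[-0.006,0.19,0.04],"delta_rot":[0.789,-0.112,0.276],"jaw":1},{"linear":[-0.006,0.19,0.04],"delta_rot":[0.789,-0.112,0.276],"jaw":1},{"linear":[-0.006,0.19,0.04],"delta_rot":[0.789,-0.112,0.276],"jaw":1}]'
python3 - <<'E'
from fit2 import *
s=monitor.state();print(s['eef_pos'],s['contact_force'],s['q'].round(3))
c=cal('wrist'); im=cams.get_image('wrist'); np.savez('w23.npz',im=im,K=c[0],r=c[1],t=c[2])
T=R.from_quat(s['tool_rot']).as_matrix();print(T.round(3))
crop(im,0,0,512,384,1.5,'w23.png',[(proj('wrist',[s['eef_pos']+T[:,0]*k for k in (0,.05,.1,.147)],c),(0,255,0))])
sc=save('scene','s23.png'); tp=save('top','t23.png'); np.savez('ts23.npz',scene=sc,top=tp)
E
```

```text
time: 20.88
eef_pos: [0.5338, 0.0056, 0.3225]
tool_rot: [-0.0, 0.709, -0.001, 0.705]
contact_force: [0.2, 0.1, -1.4]
opening: 0.291
[0.5337729  0.00559531 0.32245413] [ 0.1925709   0.13461443 -1.36909402] [-0.179 -0.083  1.811 -0.002  1.418 -0.178]
[[-0.005  0.001  1.   ]
 [-0.001  1.    -0.001]
 [-1.    -0.001 -0.005]]
```

View pics/w23.png

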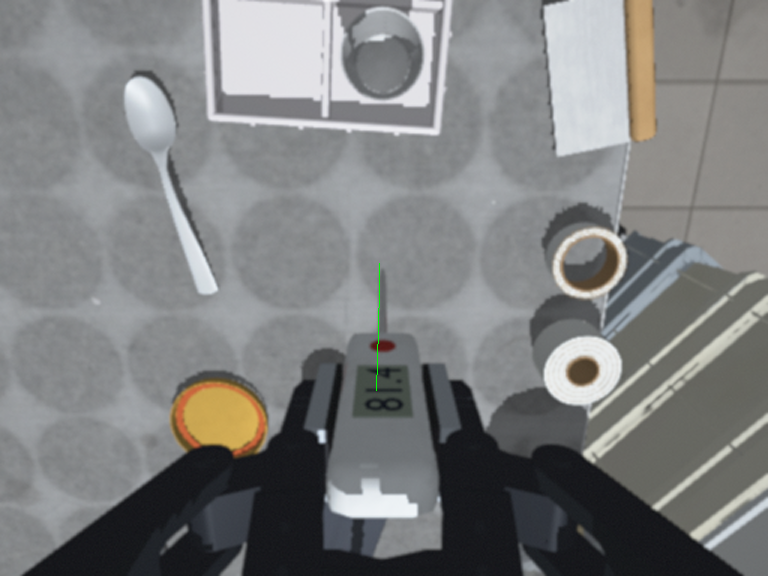

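View pics/s23.png

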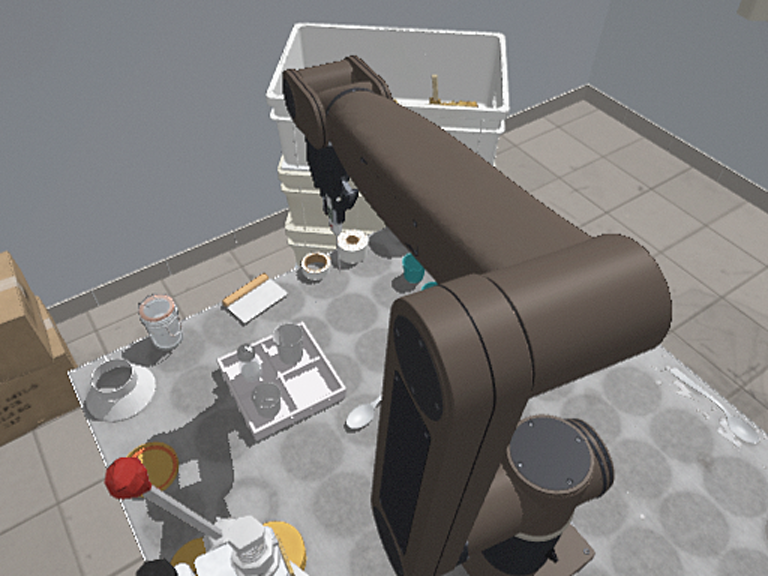

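```bash
python3 - <<'E'
from fit2 import *
D=np.load('w23.npz'); im=D['im'][150:250,215:295]
im=np.clip((im.astype(float)-90)*2,0,255).astype(np.uint8)
a=cv2.resize(im[:,:,::-1],None,fx=5.5,fy=5.5,interpolation=cv2.INTER_CUBIC)
S=np.load('ts23.npz')['scene'][90:190,190:250]; b=cv2.resize(S[:,:,::-1],None,fx=5.5,fy=5.5,interpolation=cv2.INTER_CUBIC)
cv2.imwrite('pics/f23.png',np.hstack([a,b]))
print(proj('wrist',[[.5338-.005*.147,.0056,.3225-k] for k in (.034,.147)],(D['K'],D['r'],D['t'])))
E
```

```text
[[250.41769001 229.50293297]
 [252.60946813 174.79395812]]
```

View pics/f23.png

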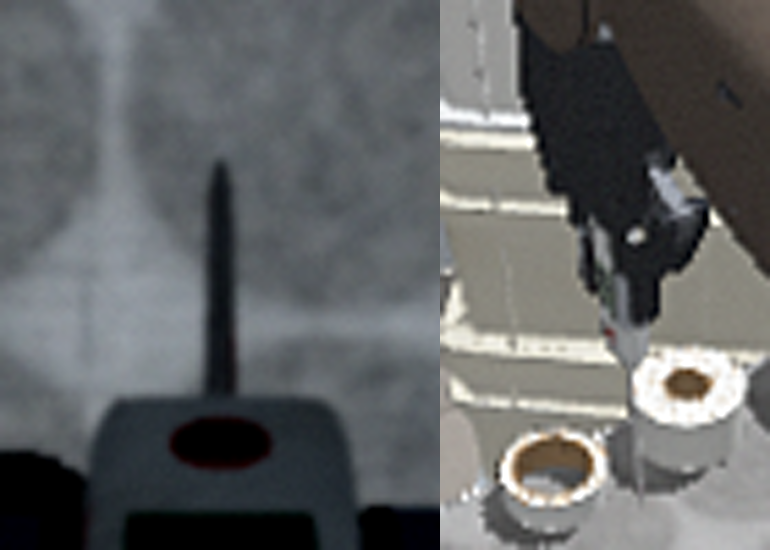

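```bash
python3 - <<'E'
from fit2 import *
D=np.load('w23.npz'); W=(D['K'],D['r'],D['t']); S=cal('scene')
def tri(obs):
    A=[];b=[]
    for (K,r,t),uv in obs:
        Rm=cv2.Rodrigues(r)[0];o=-Rm.T@t;d=Rm.T@np.linalg.inv(K)@np.array([*uv,1]);d/=np.linalg.norm(d)
        M=np.eye(3)-np.outer(d,d);A.append(M);b.append(M@o)
    X=np.linalg.lstsq(np.vstack(A),np.hstack(b),rcond=None)[0]
    print(X.round(4),[(proj('',X,c)[0]-uv).round(1) for c,uv in obs]); return X
f=lambda x,y,x0,y0:((x+.5)/5.5-.5+x0,(y+.5)/5.5-.5+y0)
tip=tri([(W,f(220,160,215,150)),(S,f(200,500,190,90))])
j=tri([(W,f(220,395,215,150)),(S,f(192,365,190,90))])
print('expected tip',[.533,.0056,.1755],np.linalg.norm(tip-j), (j-tip)/np.linalg.norm(j-tip))
E
```

```text
[0.5347 0.0032 0.1826] [array([-0.2,  1. ]), array([-0.3,  0.1])]
[0.5353 0.0038 0.2785] [array([-0.2,  3.6]), array([-0.6,  0.5])]
expected tip [0.533, 0.0056, 0.1755] 0.09589675893467217 [0.00584588 0.00693702 0.99995885]
```

The tip triangulates to (0.5345, 0.0035, 0.182) and the probe is plumb to about 0.01 rad. I'll move over the tall cup and come part way down.

```bash
python3 -m inch '[{"linear":[0,0.03,0],"delta_rot":[0,0,0],"jaw":1},{"linear":[0,0.06,0],"delta_rot":[0,0,0],"jaw":1},{"linear":[0,0.09,0],"delta_rot":[0,0,0],"jaw":1},{"linear":[0,0.115,0],"delta_rot":[0,0,0],"jaw":1},{"linear":[0,0.124,-0.02],"delta_rot":[0,0,0],"jaw":1},{"linear":[0,0.124,-0.05],"delta_rot":[0,0,0],"jaw":1},{"linear":[0,0.124,-0.07],"delta_rot":[0,0,0],"jaw":1},{"linear":[0,0.124,-0.07],"delta_rot":[0,0,0],"jaw":1},{"linear":[0,0.124,-0.07],"delta_rot":[0,0,0],"jaw":1}]'
python3 - <<'E'
from fit2 import *
s=monitor.state();print(s['eef_pos'],s['contact_force'])
c=cal('wrist'); im=cams.get_image('wrist'); np.savez('w24.npz',im=im,K=c[0],r=c[1],t=c[2])
po=cup('wrist',.5345,.1275,.072,.03,.023,c,.005)+[(proj('wrist',[s['eef_pos']+[.0005,-.002,-.04],s['eef_pos']+[.0005,-.002,-.142]],c),(0,255,0))]
crop(im,150,90,370,260,3.5,'w24.png',po)
sc=save('scene','s24.png'); np.savez('ts24.npz',scene=sc)
crop(sc,130,150,260,270,6,'s24c.png',cup('scene',.5345,.1275,.072,.03,.023,None,.005))
E
```

```text
time: 21.78
eef_pos: [0.5337, 0.1309, 0.2523]
tool_rot: [-0.0, 0.709, 0.001, 0.705]
contact_force: [0.1, 0.1, 0.2]
opening: 0.294
[0.53374448 0.13085621 0.25232397] [0.05526394 0.07491619 0.24281888]
```

View pics/w24.png

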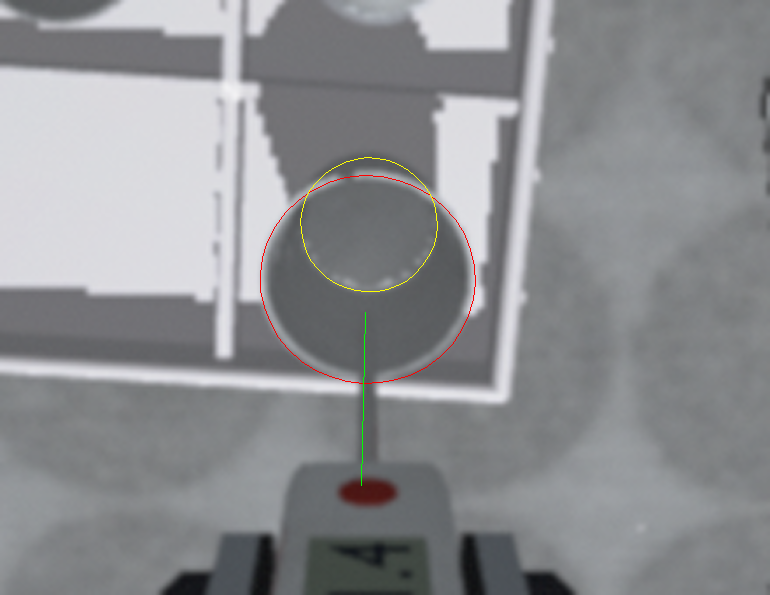

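View pics/s24c.png

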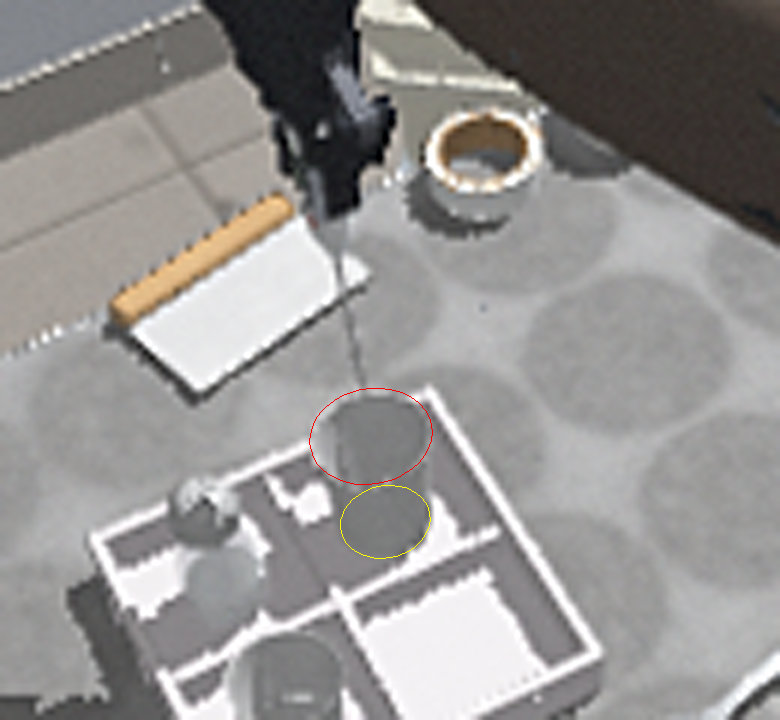

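The probe is centred over the rim in both views: the tip sits about 33 mm above it and projects to within 3 enlarged pixels of its centre. I'll lower it 75 mm.

```bash
python3 -m inch '[{"linear":[0.0005,-0.001,-0.015],"delta_rot":[0,0,0],"jaw":1},{"linear":[0.0005,-0.001,-0.03],"delta_rot":[0,0,0],"jaw":1},{"linear":[0.0005,-0.001,-0.045],"delta_rot":[0,0,0],"jaw":1},{"linear":[0.0005,-0.001,-0.06],"delta_rot":[0,0,0],"jaw":1},{"linear":[0.0005,-0.001,-0.07],"delta_rot":[0,0,0],"jaw":1},{"linear":[0.0005,-0.001,-0.075],"delta_rot":[0,0,0],"jaw":1},{"linear":[0.0005,-0.001,-0.075],"delta_rot":[0,0,0],"jaw":1},{"linear":[0.0005,-0.001,-0.075],"delta_rot":[0,0,0],"jaw":1},{"linear":[0.0005,-0.001,-0.075],"delta_rot":[0,0,0],"jaw":1},{"linear":[0.0005,-0.001,-0.075],"delta_rot":[0,0,0],"jaw":1}]'
python3 - <<'E'
from fit2 import *
s=monitor.state();print(s['eef_pos'],s['contact_force'],s['qd'].round(4),s['opening'])
c=cal('wrist'); im=cams.get_image('wrist')
po=cup('wrist',.5345,.1275,.072,.03,.023,c,.005)
crop(im,0,0,512,384,1.5,'w25.png',po)
sc=cams.get_image('scene'); crop(sc,130,150,260,270,6,'s25c.png',[])
tp=cams.get_image('top')
E
```

```text
time: 22.72
eef_pos: [0.5357, 0.13, 0.1801]
tool_rot: [0.0, 0.707, 0.001, 0.707]
contact_force: [-0.3, 0.2, -0.5]
opening: 0.298
[0.53571316 0.1299941  0.18010133] [-0.30071778  0.15765954 -0.49795369] [-0.0004  0.0011  0.0054 -0.0015  0.0004 -0.0001] 0.2977494836297876
```

View pics/w25.png

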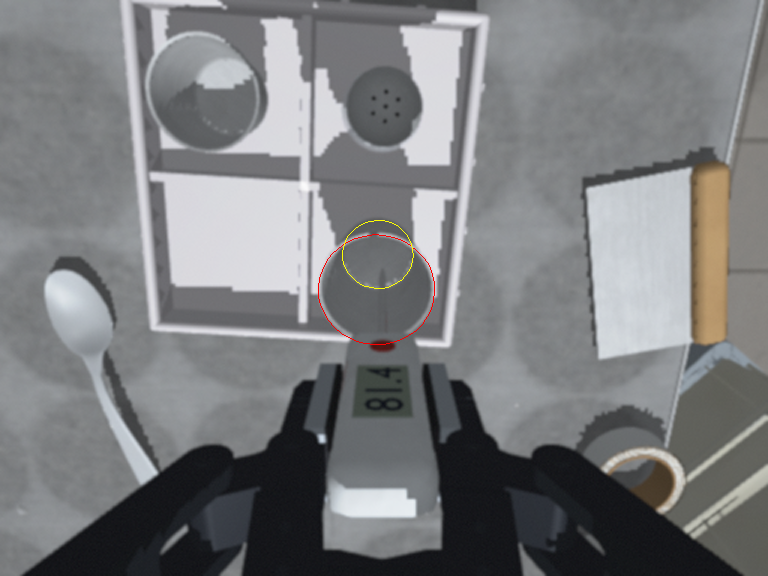

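View pics/s25c.png

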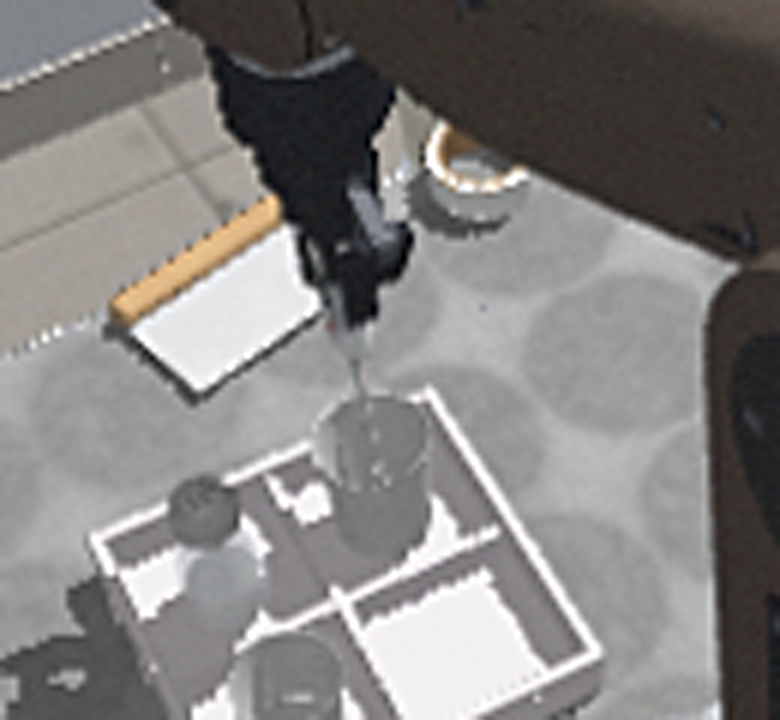

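```bash
python3 - <<'E'
from fit2 import *
for z in (.03,.038): print(ray('wrist',(254.3,179.7),z)-[.5345,.1275,0])
E
python3 -m inch '[{"linear":[0,0,0],"delta_rot":[0,0,0],"jaw":1},{"linear":[0,0,0],"delta_rot":[0,0,0],"jaw":1},{"linear":[0,0,0],"delta_rot":[0,0,0],"jaw":1},{"linear":[0,0,0],"delta_rot":[0,0,0],"jaw":1}]'
python3 -c "
from h import *
s=monitor.state();print(s['qd'].round(4))"
```

```text
[ 0.00215158 -0.00245096  0.03      ]
[ 2.17198440e-03 -2.18013988e-05  3.80000000e-02]
time: 23.2
eef_pos: [0.5349, 0.13, 0.1787]
tool_rot: [0.0, 0.708, 0.001, 0.706]
contact_force: [0.1, 0.0, -0.6]
opening: 0.293
[ 0.0016  0.0024  0.0002  0.0005 -0.0009  0.    ]
```

The tip hangs about 2 mm from the cup's axis and roughly 32 mm above its underside. The arm is at rest with no contact force beyond the thermometer's own weight, so I'm handing in.

```bash
python3 -c "
from rig import ticket
print(ticket.hand_in())"
```

```text
the job is handed in; nothing more can be done
None
```

The job is done and handed in at about 23.2 s of the 61 s allowed; no verdict was reported.

**What I did:** I stood the tall cup in the far right cell (cell_2) and the short cup in the near left cell (cell_1) and let go of both. I then drew the thermometer out along its axis, turned it plumb and lowered the probe into the tall cup. The gripper is still holding it at 60 N.

**Last checks before handing in:**
- **Tip position:** about 2 mm from the tall cup's axis in the wrist view, and roughly 32 mm above its underside. That height comes from the triangulated tip.
- **Plumb:** within about 0.01 rad, triangulated before lowering.
- **Contact:** wrist force was about 0.6 N, which matches the thermometer's own weight, and the arm was at rest.
- **Cups and mill:** both cups upright and centred in their cells, and the mill where it was.

**What disagreed:**
- **Lean of the thermometer:** the images showed about 45.5° from vertical, not the stated 35°. I drew it out at 45.5° and it came free without jamming.
- **Force while drawing out:** the wrist read a steady 2 N that did not change when I shifted the tool sideways. I took it as sensor bias, but it fell to about 1 N once the probe was clear, so light contact with the stand is possible.
- **Top camera:** its positions were about 5 mm off in x compared with the wrist camera, so I used the wrist camera's.

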